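# Pack the cinnamon tubes into the sliding-lid spice box

### The job

Slide the cover of the wooden spice box right back. Then bring over every glass tube in the drying stand, one at a time: draw it out by its cap, lean it in the sloping V rest and let go, take it again by its side and lay it gently in a free groove of the box. When all are in, slide the cover fully shut, and leave the jar, the bowl and the spoon alone.

Things in the scene. Friction and masses are not known exactly. Their poses are not given: they have to be found in the camera images.
- spice_box: fixed plywood box 192 mm long (its x), 168 wide (its y), walls 9 thick and 50 high; origin: centre of its underside. Inside, three 90-degree V grooves run along x at y = -50, 0, +50 mm, cut in two cross battens 10 mm thick at x = -44 and +28 mm; groove bottoms 8 mm, ridges 33 mm, inner floor 6 mm above the underside. Fully back, the cover's front edge still covers the box beyond x = +78 mm
- groove_mid (a point): best place for the middle of a tube lying in the middle groove: on the tube's axis, x = -8, y = 0, z = 23.6 mm in the box's frame; the other two grooves lie 50 mm to either side along the box's y. Caps may point to either end
- cover (a joint): the box's sliding wooden cover, in metres: 0 = fully shut, 0.168 = fully back (a stop at each end). It slides along the box's x (+x opens), held in its grooves, against about 1.5 N of friction, and stays where it is left. Its top is 49 mm above the underside of the box
- cover_handle (a point): centre of the top of the cover's dark wooden handle bar, 70 mm above the underside of the box; the bar is 14 mm thick (along the box's x), 80 mm long (along its y) and stands 21 mm above the cover. At joint 0 it lies at x = -70 mm in the box's frame
- rest: loose wooden sloping rest, 0.9 kg: base 180 mm (its x) by 110 mm, 15 thick, with a 90-degree V at 45 degrees on it; origin on its underside, 4 mm from the centre. It may get knocked aside. A tube leans in it foot down against a stop plate, its axis in the rest's xz plane, its cap pointing up towards (+x, +z); the V opens towards (-x, +z)
- rest_foot (a point): where the centre of a leaning tube's foot lies when it stands on the stop: x = -53, y = 0, z = +42 mm in the rest's frame. Along the tube, from its foot, the V is two saddle blocks 14 mm thick centred at 17 and 97 mm, 54 mm wide, so the tube can be gripped between them or at its cap; a spine runs 25 mm behind the tube's axis
- stand: fixed wooden drying stand 200 mm (its x) by 70 mm (its y) by 60 mm high, with three round sockets 25 mm wide and 48 mm deep at x = -60, 0 and +60 mm; origin: centre of its underside
- tube1: one of three like tubes (two or three are present): glass, 22 mm in diameter, 150 mm long over all with its square wooden cap (23 mm across, 28 long), 0.11 kg; origin: centre of its foot; z along the axis to the cap (cap from z = 122 to 150 mm), x and y square to the cap's sides. It starts upright in a socket of the stand, its foot 12 mm above the counter
- tube2: another tube like tube1, or absent
- tube3: another tube like tube1, or absent
- jar: bystander: lidded glass jar 90 mm wide, 125 mm high; origin: centre of its underside
- bowl: bystander: white bowl 110 mm wide, 45 mm high; origin: centre of its underside
- spoon: bystander: wooden spoon 200 mm long lying on the counter; origin under its middle

How it is judged:
On the way, in this order (a step that is already met when the one before it is completed fails the run):
1. the cover is slid right back (value of joint cover above 0.16 m), for 0.2 s.
2. the first tube leans in the sloping rest, let go (((distance between tube1 and rest_foot below 0.022 m and angle between tube1's own z axis and vertical between 0.64 and 0.94 rad and contact force between the fingers and tube1 below 0.1 N and linear speed of tube1 below 0.03 m/s) or (distance between tube2 and rest_foot below 0.022 m and angle between tube2's own z axis and vertical between 0.64 and 0.94 rad and contact force between the fingers and tube2 below 0.1 N and linear speed of tube2 below 0.03 m/s) or (distance between tube3 and rest_foot below 0.022 m and angle between tube3's own z axis and vertical between 0.64 and 0.94 rad and contact force between the fingers and tube3 below 0.1 N and linear speed of tube3 below 0.03 m/s))), for 0.2 s.
3. the last tube leans in the sloping rest, let go, and the others lie in the box ((((distance between tube1 and rest_foot below 0.022 m and angle between tube1's own z axis and vertical between 0.64 and 0.94 rad and contact force between the fingers and tube1 below 0.1 N and linear speed of tube1 below 0.03 m/s) and (x of tube2 in the frame of spice_box between -0.09 and 0.09 m and y of tube2 in the frame of spice_box between -0.07 and 0.07 m and z of tube2 in the frame of spice_box between 0.012 and 0.034 m and angle between the z axis of tube2 and the x axis of spice_box, either way round below 0.14 rad and contact force between the fingers and tube2 below 0.1 N and linear speed of tube2 below 0.03 m/s) and (x of tube3 in the frame of spice_box between -0.09 and 0.09 m and y of tube3 in the frame of spice_box between -0.07 and 0.07 m and z of tube3 in the frame of spice_box between 0.012 and 0.034 m and angle between the z axis of tube3 and the x axis of spice_box, either way round below 0.14 rad and contact force between the fingers and tube3 below 0.1 N and linear speed of tube3 below 0.03 m/s)) or ((distance between tube2 and rest_foot below 0.022 m and angle between tube2's own z axis and vertical between 0.64 and 0.94 rad and contact force between the fingers and tube2 below 0.1 N and linear speed of tube2 below 0.03 m/s) and (x of tube1 in the frame of spice_box between -0.09 and 0.09 m and y of tube1 in the frame of spice_box between -0.07 and 0.07 m and z of tube1 in the frame of spice_box between 0.012 and 0.034 m and angle between the z axis of tube1 and the x axis of spice_box, either way round below 0.14 rad and contact force between the fingers and tube1 below 0.1 N and linear speed of tube1 below 0.03 m/s) and (x of tube3 in the frame of spice_box between -0.09 and 0.09 m and y of tube3 in the frame of spice_box between -0.07 and 0.07 m and z of tube3 in the frame of spice_box between 0.012 and 0.034 m and angle between the z axis of tube3 and the x axis of spice_box, either way round below 0.14 rad and contact force between the fingers and tube3 below 0.1 N and linear speed of tube3 below 0.03 m/s)) or ((distance between tube3 and rest_foot below 0.022 m and angle between tube3's own z axis and vertical between 0.64 and 0.94 rad and contact force between the fingers and tube3 below 0.1 N and linear speed of tube3 below 0.03 m/s) and (x of tube1 in the frame of spice_box between -0.09 and 0.09 m and y of tube1 in the frame of spice_box between -0.07 and 0.07 m and z of tube1 in the frame of spice_box between 0.012 and 0.034 m and angle between the z axis of tube1 and the x axis of spice_box, either way round below 0.14 rad and contact force between the fingers and tube1 below 0.1 N and linear speed of tube1 below 0.03 m/s) and (x of tube2 in the frame of spice_box between -0.09 and 0.09 m and y of tube2 in the frame of spice_box between -0.07 and 0.07 m and z of tube2 in the frame of spice_box between 0.012 and 0.034 m and angle between the z axis of tube2 and the x axis of spice_box, either way round below 0.14 rad and contact force between the fingers and tube2 below 0.1 N and linear speed of tube2 below 0.03 m/s)))), for 0.2 s.
4. every tube lies in a groove of the box, let go (x of tube1 in the frame of spice_box between -0.09 and 0.09 m and y of tube1 in the frame of spice_box between -0.07 and 0.07 m and z of tube1 in the frame of spice_box between 0.012 and 0.034 m and angle between the z axis of each of tube1, tube2, tube3 and the x axis of spice_box, either way round below 0.14 rad and contact force between the fingers and tube1 below 0.1 N and linear speed of each of tube1, tube2, tube3 below 0.03 m/s and x of tube2 in the frame of spice_box between -0.09 and 0.09 m and y of tube2 in the frame of spice_box between -0.07 and 0.07 m and z of tube2 in the frame of spice_box between 0.012 and 0.034 m and contact force between the fingers and tube2 below 0.1 N and x of tube3 in the frame of spice_box between -0.09 and 0.09 m and y of tube3 in the frame of spice_box between -0.07 and 0.07 m and z of tube3 in the frame of spice_box between 0.012 and 0.034 m and contact force between the fingers and tube3 below 0.1 N), for 0.2 s.
At the end, for the whole second after the job is handed in: every tube lies at rest in a groove of the box (its foot within the box's inside, its axis within 8 degrees of the grooves, its foot's centre 12 to 34 mm above the underside), and the cover is shut to within 5 mm (all of step 4 and value of joint cover below 0.005 m); the robot touches nothing.
It fails at once if the jar, bowl or spoon is moved more than 30 mm (distance of any of jar, bowl, spoon from where it was at the start of the episode above 0.03 m).
It fails at once if a tube is dropped or thrown into the box (it moves faster than 0.8 m/s there) ((linear speed of tube1 above 0.8 m/s and horizontal distance between tube1 and spice_box below 0.1 m and z of tube1 in the frame of spice_box below 0.06 m) or (linear speed of tube2 above 0.8 m/s and horizontal distance between tube2 and spice_box below 0.1 m and z of tube2 in the frame of spice_box below 0.06 m) or (linear speed of tube3 above 0.8 m/s and horizontal distance between tube3 and spice_box below 0.1 m and z of tube3 in the frame of spice_box below 0.06 m)).
Of tube1, tube2, tube3 only 2 to 3 are there at a start; the rules pass over those that are not, and their reading is None.
At some moment in a run one of rest may be knocked a few centimetres aside while the robot is not near it.
It also fails if it takes over 210 s, if anything falls off the work surface, if the arm or the gripper's body presses on something with over 40 N, if the wrist force passes 120 N, or if a joint passes its speed limit or range.

### The arm

A 6-joint arm with a two-finger parallel gripper is mounted at the origin on the work surface. World frame = base frame: x ahead of the robot, y to its left, z up, the work surface at z = 0. Lengths are in m, angles in rad, forces in N, time in s.
With the tool pointing down it reaches from about 0.4 to 0.825 m from the base axis. Payload 7 kg.
Tool frame: the origin (TCP) lies on the centre line of the jaws, within the pads' length; the fingertips stand 22 mm ahead of it and the grasp point (between the pads) lies 3 mm ahead of it (arm.tcp_to_tips is the distance from the TCP to the fingertips, in m); z points along the fingers, y is the line along which they close (so a half turn about z gives the same grasp; the last joint's range is limited). The gripper opens to 88 mm and grips with 3 to 60 N. Pads are 19 mm wide; open, the fingers measure 130 mm over their backs; the gripper's body (78 mm by 193 mm) begins 47 mm behind the grasp point.
Start: joints at [-0.997, 0.359, 0.012, 0, -1.224, -0.288], TCP at [0.19, -0.648, 0.249] pointing down, gripper open.
Joint ranges: [-3.07, 3.07], [-1.43, 2.12], [-1.02, 1.25], [-3.03, 1.67], [-3.05, -0], [-3.03, 3.03]. Speed limits (rad/s): [2.39, 2.39, 3.01, 3.14, 3.14, 3.14].

### API

Orientations are given as [roll, pitch, yaw] about the fixed x, y, z axes, in that order (R = Rz(yaw) Ry(pitch) Rx(roll)).
In Python, from station import arm gives the robot as it stands.
- The arm moves only by the tool jog_arm, never from a script. Its argument "targets" is a list of rows, each an object of numbers: "dx", "dy", "dz": the shift along the tool's x, y, z in mm; "rx", "ry", "rz": the turn, a rotation vector about the tool's x, y, z in rad; "gripper": the closure, from 0 (fully open) to 1 (shut). In form: [{"dx": .., "dy": .., "dz": .., "rx": .., "ry": .., "rz": .., "gripper": ..}, ...]. A call has exactly 8 rows; each row is the pose to reach, as a shift and turn from the pose commanded when the call began, along the tool's axes at that moment; what a row does not reach only later rows make up. A row lasts 1/12 s, in which the tool goes at most 41.7 mm and 7.16 degrees, less where a joint would pass 70% of its speed; a pose out of reach is approached as far as the arm can. A call with a gripper value outside its range is refused whole. The fingers move at their own pace and stop on an object; "force" is the grip in N (left out, the last holds). Time passes only in rows, so rows that repeat a pose let the fingers close, or fill a call up. It gives the time, the measured TCP pose, the force, the opening and the grip force at its end, in the units of the state.
- arm.get_state(): the state, without advancing time (a new reading comes with each control period).
- arm.grab_frame(name): name is "scene" or "top" or "wrist"; returns a dict with "frame" (420x560x3 uint8, red, green, blue), "z_map" (420x560 float32, m along the optical axis (not along the pixel's ray), 0 where there is no reading), "fx", "fy", "cx", "cy" (pixels), "distortion" ([k1, k2, p1, p2, k3] as OpenCV has them; the pictures are not rectified), "view" (4x4, takes a point from world to camera coordinates). Camera axes: x right, y down, z forward; pixel columns grow to the right and rows downward; lengths in m; the calibration is good to about 2 mm. A picture is of the moment at which its call begins.
- arm.job_done(): hands the job in; it is judged then, once.
The state is a dict: "t": time; "q": joint angles; "qd": joint speeds; "joint_efforts": joint torques, N m; "eef_pos": TCP position; "ee_rot": TCP orientation; "force": force on the tool from outside, world axes, zero at the start; "moment": the same for the moment, N m; "width": finger opening in m; "gripper_force": force on a finger pad.
Only numpy, scipy, OpenCV 4.12 (cv2) and the standard library are available. Lean on these libraries where they do the work, as an engineer would, in place of code of your own. Each camera call takes 0.05 s, during which the arm holds its last target. There are 200 camera calls.

## Working session

There is one attempt and no reset: what is moved stays moved. The work goes in short steps, Python scripts to look and compute and a tool call to move; the robot and the scene stay as the last step left them, time stands still between calls to the robot, and variables do not carry over. Pictures are saved under pics/ and viewed, at most 14 in all, crops included, and the job is handed in when it is done.

Besides the shell and the picture viewer there is one more tool, called after ">>>" as name(argument=value, ...) on one line, values as JSON. jog_arm: Moves the arm, as the interface text tells. Its arguments: {"type":"object","properties":{"targets":{"type":"array","items":{"type":"object","properties":{"dx":{"type":"number"},"dy":{"type":"number"},"dz":{"type":"number"},"rx":{"type":"number"},"ry":{"type":"number"},"rz":{"type":"number"},"gripper":{"type":"number"}}}},"force":{"type":"number"}},"required":["targets"]}

```bash
ls; mkdir -p pics; cat > h.py <<'E'
import numpy as np, cv2
from station import arm
from scipy.spatial.transform import Rotation as R
def grab(n,save=None):
    f=arm.grab_frame(n)
    if save: cv2.imwrite('pics/'+save+'.png',f['frame'][:,:,::-1])
    return f
def KD(f): return np.array([[f['fx'],0,f['cx']],[0,f['fy'],f['cy']],[0,0,1]]),np.array(f['distortion'])
def cloud(f):
    K,D=KD(f); h,w=f['z_map'].shape
    u,v=np.meshgrid(np.arange(w),np.arange(h))
    p=cv2.undistortPoints(np.stack([u,v],-1).reshape(-1,1,2).astype(np.float64),K,D).reshape(h,w,2)
    z=f['z_map']; P=np.dstack([p[...,0]*z,p[...,1]*z,z]); V=np.array(f['view'])
    P=(P-V[:3,3])@V[:3,:3]; P[z==0]=np.nan
    return P
def ray(f,uv,zp):
    K,D=KD(f);V=np.array(f['view']);uv=np.atleast_2d(uv).astype(float)
    p=cv2.undistortPoints(uv.reshape(-1,1,2),K,D).reshape(-1,2)
    d=np.c_[p,np.ones(len(p))]@V[:3,:3]; o=-V[:3,:3].T@V[:3,3]
    return o+d*((zp-o[2])/d[:,2])[:,None]
def st(): 
    s=arm.get_state(); return s,np.array(s['eef_pos']),R.from_euler('xyz',s['ee_rot'])
def to(p,rot=None):
    """shift (mm) and rotvec in tool axes to reach world pose"""
    s,e,r=st(); d=r.inv().apply(np.array(p)-e)*1000
    rv=(r.inv()*rot).as_rotvec() if rot is not None else np.zeros(3)
    print('to',np.round(d,1),np.round(rv,3))
E
python3 - <<'E'
from h import *
for n in('scene','top'):
    f=grab(n,n+'0'); V=np.array(f['view']); print(n,(-V[:3,:3].T@V[:3,3]).round(3),V[2,:3].round(2),f['fx'])
    np.savez(n+'0.npz',**{k:np.array(v) for k,v in f.items()})
print(arm.get_state())
E
```

```text
pics
scene [ 1.328 -0.134  0.643] [-0.79  0.21 -0.58] 399.4107677328466
top [0.441 0.056 1.061] [ 0.13 -0.02 -0.99] 386.0189802858918
{'t': 0.1, 'q': array([-9.96898772e-01,  3.59322292e-01,  1.11760153e-02, -3.47136418e-04,
       -1.22407898e+00, -2.88118172e-01]), 'qd': array([-8.89975138e-04, -2.86848505e-04,  3.78257388e-03,  1.45484134e-03,
        4.47663768e-05,  6.07963509e-04]), 'joint_efforts': array([-1.07652035e-03, -5.84163308e+01,  2.93749684e+01,  7.01543346e+00,
        1.01821718e-02, -6.62909974e-05]), 'eef_pos': array([ 0.19018058, -0.64724579,  0.24771595]), 'ee_rot': array([ 3.14012988e+00, -9.31746340e-05, -2.85593140e+00]), 'force': array([-0.04321438, -0.54739747,  0.01611666]), 'moment': array([-0.03266941, -0.06733154, -0.0054019 ]), 'gripper_force': 0.0, 'width': 0.08780404783550724}
```

View pics/top0.png

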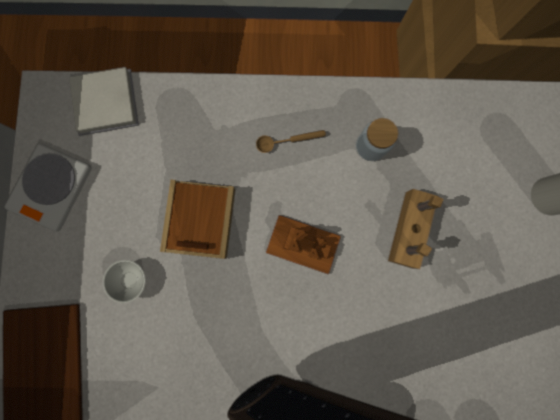

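View pics/scene0.png

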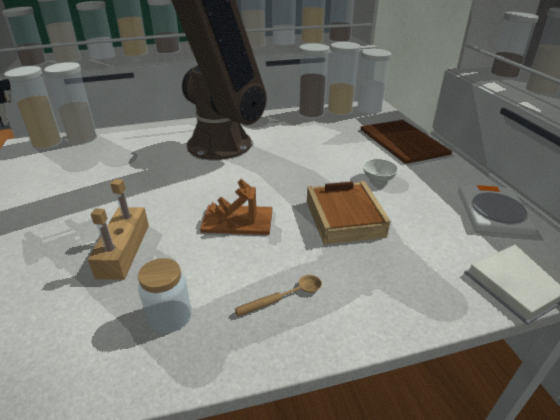

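Top view: box centred near (198,218) with the handle at (196,244) (so its +x points up-image), the rest at (305,244), the stand at (416,229) with caps near (433,203) and (420,248), the middle socket empty. Scene view confirms two tubes, with the rest's V rising towards the robot's left.

```bash
cat > m.py <<'E'
from h import *
def load(n): 
    d=dict(np.load(n+'.npz')); return d
def rect(P,box,z0,z1,name):
    u0,v0,u1,v1=box; Q=P[v0:v1,u0:u1].reshape(-1,3); Q=Q[(Q[:,2]>z0)&(Q[:,2]<z1)]
    if len(Q)<6: print(name,'none',len(Q));return
    c,s,a=cv2.minAreaRect((Q[:,:2]*1000).astype(np.float32))
    print(name,len(Q),'c',np.round(c,1),'size',np.round(s,1),'ang',round(a,1),'z',np.round(np.median(Q[:,2]),4))
if __name__=='__main__':
    f=load('top0'); P=cloud(f)
    rect(P,(150,170,245,265),.040,.056,'boxtop')
    rect(P,(150,170,245,265),.062,.08,'handle')
    rect(P,(255,205,355,280),.008,.02,'restbase')
    rect(P,(255,205,355,280),.03,.2,'restV')
    rect(P,(380,180,480,280),.052,.066,'standtop')
    rect(P,(380,180,480,224),.145,.18,'capA')
    rect(P,(380,224,480,280),.145,.18,'capB')
    rect(P,(345,110,410,170),.1,.14,'jar')
    rect(P,(100,255,150,305),.02,.08,'bowl')
    f=load('scene0'); P=cloud(f)
    rect(P,(290,170,400,250),.040,.056,'boxtop')
    rect(P,(290,170,400,250),.062,.08,'handle')
    rect(P,(190,175,280,240),.008,.02,'restbase')
    rect(P,(190,175,280,240),.03,.2,'restV')
    rect(P,(85,175,155,280),.052,.066,'standtop')
    rect(P,(80,200,120,225),.12,.18,'capA')
    rect(P,(105,175,130,200),.12,.18,'capB')
    f=load('top0'); P=cloud(f); Q=P[205:280,255:355].reshape(-1,3)
    for z in (.03,.05,.07,.09,.11):
        k=abs(Q[:,2]-z)<.008; print(z,k.sum(),Q[k].mean(0).round(4) if k.any() else '')
    b=f['frame'][:,:,::-1]
    cv2.imwrite('pics/crop0.png',np.hstack([cv2.resize(b[205:280,255:355],None,fx=4,fy=4),cv2.resize(b[180:280,380:480],(300,300))]))
E
python3 m.py
```

```text
boxtop 4503 c [536.8 262.7] size [169.6 192.2] ang 84.4 z 0.049
handle 171 c [467.4 268.7] size [78.1 13.8] ang 84.6 z 0.0693
restbase 1813 c [475.4 -19.7] size [179.8 110.1] ang 72.0 z 0.0143
restV 858 c [472.2 -29.8] size [119.2  56.1] ang 72.2 z 0.0603
standtop 1638 c [ 519.8 -311.7] size [ 69.6 200.7] ang 74.2 z 0.0594
capA 125 c [ 576.9 -326.3] size [23.3 23.4] ang 66.8 z 0.1606
capB 120 c [ 461.2 -294.1] size [23.6 23.2] ang 55.8 z 0.1606
jar 855 c [ 755.3 -210.6] size [78.1 82.3] ang 72.5 z 0.1243
bowl 687 c [372.2 446.4] size [107.1 107.9] ang 1.3 z 0.0348
boxtop 2803 c [507.6 328.2] size [294.8 267.5] ang 84.5 z 0.048
handle 106 c [469.5 268.3] size [78.3 16.4] ang 85.9 z 0.0663
restbase 1368 c [475.2 -20.2] size [180.5 113. ] ang 71.9 z 0.0141
restV 849 c [472.7 -29.6] size [118.7  60.1] ang 72.4 z 0.0609
standtop 1377 c [ 521.8 -312.8] size [ 73.1 202.9] ang 74.1 z 0.0586
capA 218 c [ 577.9 -328.9] size [24.4 25.8] ang 63.2 z 0.1506
capB 226 c [ 463.2 -295.5] size [25.7 25.5] ang 56.3 z 0.1471
0.03 46 [ 0.4627 -0.0632  0.0336]
0.05 307 [ 0.4641 -0.0526  0.0491]
0.07 54 [ 0.4766 -0.0142  0.0687]
0.09 154 [0.4873 0.0182 0.094 ]
0.11 160 [ 0.4807 -0.0021  0.1086]
```

```bash
python3 -c "
import cv2;a=cv2.imread('pics/top0.png')[175:285,150:480];cv2.imwrite('pics/c1.png',cv2.resize(a,(800,267),interpolation=cv2.INTER_CUBIC))"
cat >> h.py <<'E'
def down(deg): return R.from_euler('xyz',[np.pi,0,np.deg2rad(deg)])
E
python3 - <<'E'
from h import *
from m import load
to([.45,-.45,.25]); to([.50,-.20,.25],down(-95.5))
P=cloud(load('top0')); c=np.array([.4753,-.0199]); a=np.deg2rad(72)
Q=P[200:285,250:360].reshape(-1,3); d=Q[:,:2]-c; x=d@[np.cos(a),np.sin(a)]*1000; y=d@[-np.sin(a),np.cos(a)]*1000
for lo,hi in((-4,4),(14,20),(-20,-14),(20,28)):
    k=(y>lo)&(y<hi)&(Q[:,2]>.02); o=np.argsort(x[k]); print(lo,[(int(i),int(j)) for i,j in zip(x[k][o],Q[k][o,2]*1000)])
f=grab('wrist','w0'); Z=f['z_map']; print(np.nanmin(Z[Z>0]))
E
```

```text
to [-304.9  116.    -2.1] [0. 0. 0.]
to [-423.3  341.8   -1.8] [ 1.000e-03  1.000e-03 -1.189e+00]
-4 [(-69, 44), (-68, 46), (-67, 47), (-66, 50), (-64, 54), (-64, 49), (-63, 44), (-62, 45), (-62, 43), (-61, 44), (-60, 43), (-59, 44), (-58, 41), (-57, 43), (-57, 39), (-57, 36), (-55, 41), (-55, 40), (-54, 36), (-53, 38), (-52, 39), (-51, 37), (-51, 34), (-50, 31), (-49, 34), (-49, 33), (-48, 32), (-47, 32), (-45, 31), (-45, 32), (-44, 28), (-43, 26), (-43, 24), (-42, 26), (-38, 43), (-38, 41), (-37, 45), (-36, 43), (-35, 40), (-34, 48), (-33, 47), (-32, 45), (-32, 45), (-31, 46), (-30, 46), (-29, 47), (-28, 46), (-27, 47), (-26, 47), (-26, 43), (-25, 45), (-24, 41), (-23, 43), (-22, 38), (-21, 41), (-20, 40), (-19, 42), (-19, 42), (-18, 42), (-17, 45), (-16, 45), (-15, 44), (-14, 46), (-13, 49), (-12, 48), (-11, 53), (-10, 52), (-10, 52), (-9, 55), (-8, 57), (-7, 54), (-6, 58), (-5, 56), (-4, 60), (-3, 64), (-2, 64), (-2, 60), (-1, 62), (0, 65), (0, 65), (1, 62), (2, 67), (3, 68), (3, 63), (4, 68), (5, 70), (6, 69), (7, 72), (8, 74), (9, 71), (9, 69), (10, 71), (11, 76), (12, 76), (13
[... 2763 characters left out ...]
(-21, 40), (-20, 41), (-19, 38), (3, 107), (4, 112), (4, 108), (5, 107), (6, 115), (7, 110), (8, 112), (9, 114), (9, 109), (10, 111), (11, 118), (12, 119), (12, 114), (13, 118), (14, 117), (15, 112), (16, 117), (16, 115), (17, 104), (18, 110), (19, 113), (19, 114), (20, 109), (21, 111), (21, 109), (22, 106), (23, 110), (24, 107), (24, 102), (25, 105), (26, 107), (27, 105), (27, 101), (28, 104), (29, 102), (30, 100), (30, 99), (31, 98), (32, 99), (33, 96), (33, 95), (34, 98), (35, 93), (36, 65), (36, 96), (37, 95), (37, 94), (38, 93), (39, 92), (40, 91), (41, 94), (41, 88), (42, 94), (43, 94), (44, 91), (45, 96), (45, 93), (46, 91), (47, 91), (48, 95), (48, 88), (49, 53), (68, 20)]
0.05000127
```

View pics/w0.png

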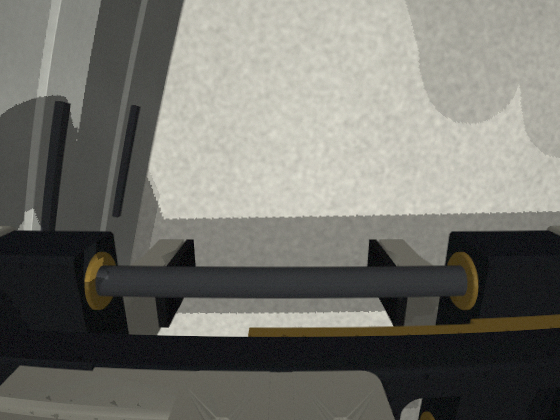

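The wrist picture shows pads and finger backs at columns 150–195 and 370–430 with wide carriers further back. I'll check the finger thickness in depth while moving on.

```bash
python3 - <<'E'
from h import *
f=grab('wrist'); P=cloud(f); s,e,r=st()
T=r.inv().apply((P-e).reshape(-1,3)).reshape(P.shape)*1000
Q=T.reshape(-1,3); Q=Q[np.isfinite(Q[:,0])]
for z0 in range(-60,30,6):
    k=(Q[:,2]>z0)&(Q[:,2]<z0+6)&(abs(Q[:,1])<110)&(abs(Q[:,0])<60)
    if k.any():
        for sg in(1,-1):
            q=Q[k&(Q[:,1]*sg>30)]
            if len(q): print(z0,sg,len(q),'y',np.percentile(q[:,1],[1,99]).round(),'x',np.percentile(q[:,0],[1,99]).round())
V=np.array(f['view']);print('cam in tool',r.inv().apply(-V[:3,:3].T@V[:3,3]-e)*1000, r.inv().apply(V[2,:3]))
E
```

```text
-60 1 2414 y [31. 73.] x [-21.  39.]
-60 -1 2408 y [-75. -31.] x [12. 39.]
-54 1 1449 y [46. 79.] x [-26.  39.]
-54 -1 1355 y [-82. -47.] x [ 7. 39.]
-48 1 370 y [46. 82.] x [-29.  39.]
-48 -1 469 y [-84. -48.] x [ 1. 39.]
-42 1 256 y [46. 48.] x [ 1. 14.]
-42 -1 334 y [-50. -48.] x [-3. 13.]
-36 1 219 y [46. 47.] x [-3. 10.]
-36 -1 280 y [-49. -48.] x [-7. 10.]
-30 1 325 y [43. 47.] x [-9.  5.]
-30 -1 358 y [-49. -44.] x [-10.   6.]
-24 1 296 y [42. 47.] x [-9.  3.]
-24 -1 318 y [-49. -44.] x [-11.   3.]
-18 1 86 y [43. 54.] x [-10.  12.]
-18 -1 98 y [-60. -44.] x [-9. 12.]
-12 1 248 y [43. 60.] x [-10.  12.]
-12 -1 251 y [-62. -44.] x [-9. 12.]
-6 1 243 y [43. 59.] x [-9. 12.]
-6 -1 236 y [-61. -44.] x [-9. 12.]
0 1 276 y [43. 58.] x [ 5. 12.]
0 -1 277 y [-60. -45.] x [ 4. 12.]
6 1 229 y [43. 58.] x [ 1. 12.]
6 -1 240 y [-60. -45.] x [ 2. 12.]
12 1 229 y [43. 59.] x [-1. 12.]
12 -1 238 y [-60. -44.] x [-1. 12.]
18 1 95 y [43. 58.] x [-4. 11.]
18 -1 94 y [-58. -45.] x [-4. 11.]
cam in tool [  69.71016569   -0.91732001 -135.84972408] [-2.59647166e-01  9.19935477e-04  9.65703113e-01]
```

>>> jog_arm(targets=[{"dx":-305,"dy":116},{"dx":-305,"dy":116},{"dx":-305,"dy":116},{"dx":-305,"dy":116},{"dx":-305,"dy":116},{"dx":-305,"dy":116},{"dx":-305,"dy":116},{"dx":-305,"dy":116}])

```text
invalid input at $.targets[0]: expected keys dx, dy, dz, rx, ry, rz, gripper
```

>>> jog_arm(targets=[{"dx":-305,"dy":116,"dz":0,"rx":0,"ry":0,"rz":0,"gripper":0},{"dx":-305,"dy":116,"dz":0,"rx":0,"ry":0,"rz":0,"gripper":0},{"dx":-305,"dy":116,"dz":0,"rx":0,"ry":0,"rz":0,"gripper":0},{"dx":-305,"dy":116,"dz":0,"rx":0,"ry":0,"rz":0,"gripper":0},{"dx":-305,"dy":116,"dz":0,"rx":0,"ry":0,"rz":0,"gripper":0},{"dx":-305,"dy":116,"dz":0,"rx":0,"ry":0,"rz":0,"gripper":0},{"dx":-365,"dy":230,"dz":0,"rx":0,"ry":0,"rz":-0.6,"gripper":0},{"dx":-365,"dy":230,"dz":0,"rx":0,"ry":0,"rz":-0.6,"gripper":0}])

```text
t: 0.87
eef_pos: [0.4279, -0.4203, 0.2478]
ee_rot: [3.141, -0.0, -2.6]
force: [0.7, 0.0, 1.1]
width: 0.0879
gripper_force: 0.0
```

```bash
python3 - <<'E'
from h import *
to([.467,.14,.25],down(-95.5)); to([.467,.269,.2],down(-95.5)); print(arm.get_state()['q'].round(2))
E
```

```text
to [-322.1  460.1   -1.9] [ 0.001 -0.    -0.934]
to [-388.6  570.6   48.1] [ 0.001 -0.    -0.934]
[-0.45  0.24 -0.16 -0.   -1.17 -0.58]
```

>>> jog_arm(targets=[{"dx":-322,"dy":460,"dz":0,"rx":0,"ry":0,"rz":-0.93,"gripper":0},{"dx":-322,"dy":460,"dz":0,"rx":0,"ry":0,"rz":-0.93,"gripper":0},{"dx":-322,"dy":460,"dz":0,"rx":0,"ry":0,"rz":-0.93,"gripper":0},{"dx":-322,"dy":460,"dz":0,"rx":0,"ry":0,"rz":-0.93,"gripper":0},{"dx":-322,"dy":460,"dz":0,"rx":0,"ry":0,"rz":-0.93,"gripper":0},{"dx":-322,"dy":460,"dz":0,"rx":0,"ry":0,"rz":-0.93,"gripper":0},{"dx":-322,"dy":460,"dz":0,"rx":0,"ry":0,"rz":-0.93,"gripper":0},{"dx":-322,"dy":460,"dz":0,"rx":0,"ry":0,"rz":-0.93,"gripper":0}])

```text
t: 1.53
eef_pos: [0.4512, -0.0876, 0.2488]
ee_rot: [-3.141, 0.0, -1.669]
force: [1.3, -0.5, -0.5]
width: 0.0874
gripper_force: 0.0
```

```bash
python3 - <<'E'
from h import *
to([.4672,.269,.15],down(-95.5)); print(arm.get_state()['q'].round(2))
E
```

```text
to [-356.4   19.    98.9] [-0.001  0.    -0.002]
[ 0.24 -0.   -0.44 -0.   -1.13 -0.34]
```

>>> jog_arm(targets=[{"dx":-356,"dy":19,"dz":0,"rx":0,"ry":0,"rz":0,"gripper":0.4},{"dx":-356,"dy":19,"dz":0,"rx":0,"ry":0,"rz":0,"gripper":0.4},{"dx":-356,"dy":19,"dz":0,"rx":0,"ry":0,"rz":0,"gripper":0.4},{"dx":-356,"dy":19,"dz":0,"rx":0,"ry":0,"rz":0,"gripper":0.4},{"dx":-356,"dy":19,"dz":0,"rx":0,"ry":0,"rz":0,"gripper":0.4},{"dx":-356,"dy":19,"dz":20,"rx":0,"ry":0,"rz":0,"gripper":0.4},{"dx":-356,"dy":19,"dz":60,"rx":0,"ry":0,"rz":0,"gripper":0.4},{"dx":-356,"dy":19,"dz":98,"rx":0,"ry":0,"rz":0,"gripper":0.4}])

```text
t: 2.2
eef_pos: [0.4692, 0.2297, 0.196]
ee_rot: [-3.137, 0.005, -1.674]
force: [1.2, 0.7, 0.2]
width: 0.0533
gripper_force: 0.0
```

```bash
python3 - <<'E'
from h import *
f=grab('wrist','w1');P=cloud(f); from m import rect
rect(P,(0,0,560,300),.064,.08,'handle'); to([.4672,.269,.075],down(-95.5)); print(arm.get_state()['width'])
E
```

```text
handle 1072 c [466.1 256.7] size [54.7 13.7] ang 84.2 z 0.0696
to [-38.3   3.3 113. ] [ 0.003 -0.001 -0.007]
0.05283764914015575
```

>>> jog_arm(targets=[{"dx":-38,"dy":3,"dz":40,"rx":0,"ry":0,"rz":0,"gripper":0.4},{"dx":-38,"dy":3,"dz":80,"rx":0,"ry":0,"rz":0,"gripper":0.4},{"dx":-38,"dy":3,"dz":112,"rx":0,"ry":0,"rz":0,"gripper":0.4},{"dx":-38,"dy":3,"dz":112,"rx":0,"ry":0,"rz":0,"gripper":0.4},{"dx":-38,"dy":3,"dz":112,"rx":0,"ry":0,"rz":0,"gripper":0.4},{"dx":-38,"dy":3,"dz":112,"rx":0,"ry":0,"rz":0,"gripper":0.95},{"dx":-38,"dy":3,"dz":112,"rx":0,"ry":0,"rz":0,"gripper":0.95},{"dx":-38,"dy":3,"dz":112,"rx":0,"ry":0,"rz":0,"gripper":0.95}], force=20)

```text
t: 2.92
eef_pos: [0.4701, 0.2643, 0.0845]
ee_rot: [-3.139, 0.004, -1.676]
force: [0.6, 0.3, -0.2]
width: 0.0381
gripper_force: 0.0
```

```bash
python3 - <<'E'
from h import *
s,e,r=st(); b=np.deg2rad(-5.5); to(e+.170*np.array([np.cos(b),np.sin(b),0])); print(e,s['width'],s['gripper_force'],s['force'])
E
```

```text
to [  -1.6 -170.     0.5] [0. 0. 0.]
[0.47011113 0.2643222  0.08451307] 0.03810504658732407 0.0 [ 0.56229635  0.3118461  -0.21921108]
```

>>> jog_arm(targets=[{"dx":-4,"dy":3,"dz":9,"rx":0,"ry":0,"rz":0,"gripper":0.95},{"dx":-4,"dy":3,"dz":9,"rx":0,"ry":0,"rz":0,"gripper":0.95},{"dx":-4,"dy":3,"dz":9,"rx":0,"ry":0,"rz":0,"gripper":0.95},{"dx":-4,"dy":3,"dz":9,"rx":0,"ry":0,"rz":0,"gripper":0.95},{"dx":-4,"dy":3,"dz":9,"rx":0,"ry":0,"rz":0,"gripper":0.95},{"dx":-4,"dy":3,"dz":9,"rx":0,"ry":0,"rz":0,"gripper":0.95},{"dx":-4,"dy":3,"dz":9,"rx":0,"ry":0,"rz":0,"gripper":0.95},{"dx":-4,"dy":3,"dz":9,"rx":0,"ry":0,"rz":0,"gripper":0.95}])

```text
t: 3.58
eef_pos: [0.4664, 0.2679, 0.073]
ee_rot: [-3.142, -0.0, -1.676]
force: [-0.9, -0.7, 4.0]
width: 0.0138
gripper_force: 20.0
```

```bash
python3 - <<'E'
from h import *
s,e,r=st(); b=np.deg2rad(-5.5); to(e+.170*np.array([np.cos(b),np.sin(b),0])); print(e,s['width'],s['gripper_force'],s['force'])
E
```

```text
to [  -1.5 -170.     0. ] [0. 0. 0.]
[0.46636425 0.26790362 0.07300661] 0.013824293611403998 19.995695650577545 [-0.94224283 -0.66724712  3.99746443]
```

>>> jog_arm(targets=[{"dx":0,"dy":-20,"dz":-1,"rx":0,"ry":0,"rz":0,"gripper":0.95},{"dx":0,"dy":-45,"dz":-1,"rx":0,"ry":0,"rz":0,"gripper":0.95},{"dx":-1,"dy":-70,"dz":-1,"rx":0,"ry":0,"rz":0,"gripper":0.95},{"dx":-1,"dy":-95,"dz":-1,"rx":0,"ry":0,"rz":0,"gripper":0.95},{"dx":-1,"dy":-120,"dz":-1,"rx":0,"ry":0,"rz":0,"gripper":0.95},{"dx":-1,"dy":-145,"dz":-1,"rx":0,"ry":0,"rz":0,"gripper":0.95},{"dx":-2,"dy":-160,"dz":-1,"rx":0,"ry":0,"rz":0,"gripper":0.95},{"dx":-2,"dy":-169,"dz":-1,"rx":0,"ry":0,"rz":0,"gripper":0.95}])

```text
t: 4.25
eef_pos: [0.6342, 0.2515, 0.0728]
ee_rot: [3.138, -0.002, -1.677]
force: [-38.6, 13.3, 25.3]
width: 0.0143
gripper_force: 20.0
```

>>> jog_arm(targets=[{"dx":0,"dy":0,"dz":0,"rx":0,"ry":0,"rz":0,"gripper":0.95},{"dx":0,"dy":0,"dz":0,"rx":0,"ry":0,"rz":0,"gripper":0.95},{"dx":0,"dy":0,"dz":0,"rx":0,"ry":0,"rz":0,"gripper":0.95},{"dx":0,"dy":0,"dz":0,"rx":0,"ry":0,"rz":0,"gripper":0.7},{"dx":0,"dy":0,"dz":0,"rx":0,"ry":0,"rz":0,"gripper":0.7},{"dx":0,"dy":0,"dz":-20,"rx":0,"ry":0,"rz":0,"gripper":0.5},{"dx":0,"dy":0,"dz":-60,"rx":0,"ry":0,"rz":0,"gripper":0.5},{"dx":0,"dy":0,"dz":-100,"rx":0,"ry":0,"rz":0,"gripper":0.5}])

```text
t: 4.92
eef_pos: [0.6341, 0.2519, 0.174]
ee_rot: [3.14, -0.002, -1.676]
force: [1.5, 1.0, 0.6]
width: 0.0403
gripper_force: 0.0
```

```bash
python3 - <<'E'
from h import *; from m import rect
f=grab('wrist','w2');P=cloud(f)
rect(P,(0,0,560,300),.062,.08,'handle'); 
f=grab('top'); P=cloud(f); rect(P,(150,120,245,265),.062,.08,'handle top')
rect(P,(255,205,355,280),.008,.02,'restbase')
print(arm.get_state()['q'].round(2))
to([.65,0,.27],down(-140)); to([.577,-.327,.27],down(-23.2)); to([.577,-.327,.27],down(-113.2))
E
```

```text
handle 1885 c [634.4 252.7] size [78.7 13.6] ang 84.3 z 0.0696
handle top 78 c [632.3 231.3] size [36.2 13.9] ang 86.6 z 0.0688
restbase 1816 c [475.3 -19.7] size [180. 110.] ang 72.0 z 0.0144
[ 0.66  0.41 -0.06  0.   -1.08 -0.77]
to [251.  -38.6 -88.7] [-0.008  0.012  0.769]
to [ 5.838e+02  2.000e-01 -9.160e+01] [-1.500e-02 -1.000e-03 -1.269e+00]
to [ 5.838e+02  2.000e-01 -9.160e+01] [-0.011  0.009  0.301]
```

>>> jog_arm(targets=[{"dx":0,"dy":0,"dz":-40,"rx":0,"ry":0,"rz":0,"gripper":0.5},{"dx":310,"dy":0,"dz":-92,"rx":0,"ry":0,"rz":0.3,"gripper":0.4},{"dx":310,"dy":0,"dz":-92,"rx":0,"ry":0,"rz":0.3,"gripper":0.4},{"dx":310,"dy":0,"dz":-92,"rx":0,"ry":0,"rz":0.3,"gripper":0.4},{"dx":310,"dy":0,"dz":-92,"rx":0,"ry":0,"rz":0.3,"gripper":0.4},{"dx":310,"dy":0,"dz":-92,"rx":0,"ry":0,"rz":0.3,"gripper":0.4},{"dx":310,"dy":0,"dz":-92,"rx":0,"ry":0,"rz":0.3,"gripper":0.4},{"dx":310,"dy":0,"dz":-92,"rx":0,"ry":0,"rz":0.3,"gripper":0.4}])

```text
t: 5.68
eef_pos: [0.6044, -0.0356, 0.2633]
ee_rot: [-3.139, 0.001, -1.975]
force: [1.0, 0.5, -0.1]
width: 0.0527
gripper_force: 0.0
```

```bash
python3 - <<'E'
from h import *
to([.577,-.327,.27],down(-113.2))
E
```

```text
to [278.7 -89.5  -6.8] [-0.002  0.001  0.   ]
```

>>> jog_arm(targets=[{"dx":260,"dy":-90,"dz":-7,"rx":0,"ry":0,"rz":0,"gripper":0.4},{"dx":260,"dy":-90,"dz":-7,"rx":0,"ry":0,"rz":0,"gripper":0.4},{"dx":260,"dy":-90,"dz":-7,"rx":0,"ry":0,"rz":0,"gripper":0.4},{"dx":260,"dy":-90,"dz":-7,"rx":0,"ry":0,"rz":0,"gripper":0.4},{"dx":260,"dy":-90,"dz":-7,"rx":0,"ry":0,"rz":0,"gripper":0.4},{"dx":260,"dy":-90,"dz":-7,"rx":0,"ry":0,"rz":0,"gripper":0.4},{"dx":260,"dy":-90,"dz":-7,"rx":0,"ry":0,"rz":0,"gripper":0.4},{"dx":260,"dy":-90,"dz":-7,"rx":0,"ry":0,"rz":0,"gripper":0.4}])

```text
t: 6.35
eef_pos: [0.5842, -0.3132, 0.2692]
ee_rot: [-3.14, -0.001, -1.98]
force: [0.2, 0.3, -0.9]
width: 0.0525
gripper_force: 0.0
```

```bash
python3 - <<'E'
from h import *; from m import rect
f=grab('wrist','w3');P=cloud(f)
rect(P,(0,0,560,420),.14,.175,'cap'); rect(P,(0,0,560,420),.052,.066,'stand')
to([.577,-.327,.20],down(-113.2));to([.577,-.327,.151],down(-113.2))
E
```

```text
cap 2323 c [ 518.4 -313. ] size [ 27.  145.1] ang 73.5 z 0.1616
stand 10393 c [ 579.2 -298.7] size [330.4 155.4] ang 14.0 z 0.06
to [17.5  0.6 69.1] [-0.001 -0.    -0.004]
to [ 17.5   0.6 118.1] [-0.001 -0.    -0.004]
```

View pics/w3.png

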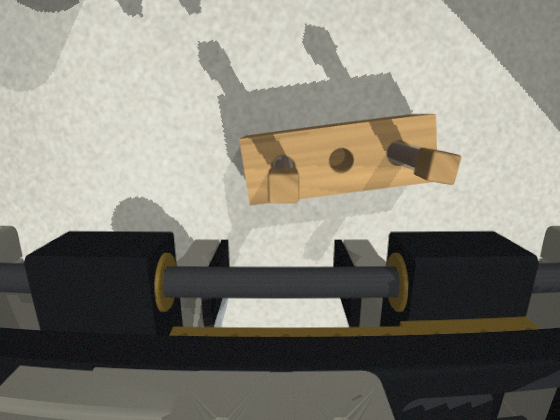

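Wrist view: cap A at (284,185) square with the jaws, cap B at (437,166) leaning off to the right by perspective, empty socket at (341,159).

```bash
python3 - <<'E'
from h import *; from m import rect
f=grab('wrist');P=cloud(f)
rect(P,(255,140,320,225),.155,.17,'capA'); rect(P,(390,120,480,200),.155,.17,'capB')
E
```

```text
capA 963 c [ 576.7 -329.2] size [22.8 22.7] ang 67.3 z 0.1618
capB 988 c [ 461.5 -296.4] size [22.9 23.9] ang 57.9 z 0.1616
```

>>> jog_arm(targets=[{"dx":18,"dy":0,"dz":20,"rx":0,"ry":0,"rz":0,"gripper":0.4},{"dx":18,"dy":0,"dz":55,"rx":0,"ry":0,"rz":0,"gripper":0.4},{"dx":18,"dy":0,"dz":90,"rx":0,"ry":0,"rz":0,"gripper":0.4},{"dx":18,"dy":0,"dz":117,"rx":0,"ry":0,"rz":0,"gripper":0.4},{"dx":18,"dy":0,"dz":117,"rx":0,"ry":0,"rz":0,"gripper":0.4},{"dx":18,"dy":0,"dz":117,"rx":0,"ry":0,"rz":0,"gripper":0.9},{"dx":18,"dy":0,"dz":117,"rx":0,"ry":0,"rz":0,"gripper":0.9},{"dx":18,"dy":0,"dz":117,"rx":0,"ry":0,"rz":0,"gripper":0.9}], force=20)

```text
t: 7.12
eef_pos: [0.5794, -0.3249, 0.1549]
ee_rot: [-3.137, 0.0, -1.975]
force: [-0.6, 0.4, 0.8]
width: 0.038
gripper_force: 0.0
```

>>> jog_arm(targets=[{"dx":0,"dy":0,"dz":0,"rx":0,"ry":0,"rz":0,"gripper":0.9},{"dx":0,"dy":0,"dz":0,"rx":0,"ry":0,"rz":0,"gripper":0.9},{"dx":0,"dy":0,"dz":0,"rx":0,"ry":0,"rz":0,"gripper":0.9},{"dx":0,"dy":0,"dz":-5,"rx":0,"ry":0,"rz":0,"gripper":0.9},{"dx":0,"dy":0,"dz":-20,"rx":0,"ry":0,"rz":0,"gripper":0.9},{"dx":0,"dy":0,"dz":-45,"rx":0,"ry":0,"rz":0,"gripper":0.9},{"dx":0,"dy":0,"dz":-75,"rx":0,"ry":0,"rz":0,"gripper":0.9},{"dx":0,"dy":0,"dz":-105,"rx":0,"ry":0,"rz":0,"gripper":0.9}])

```text
t: 7.78
eef_pos: [0.5772, -0.3248, 0.258]
ee_rot: [3.14, -0.0, -1.976]
force: [0.4, -1.0, -0.7]
width: 0.0232
gripper_force: 20.0
```

```bash
cat >> h.py <<'E'
def frames(c,deg):
    "rest centre xy (m), yaw -> x_r, n(out of V), ax(tube axis), foot"
    a=np.deg2rad(deg); x=np.array([np.cos(a),np.sin(a),0]); z=np.array([0,0,1.]); o=np.array([*c,0])-.004*x
    return x,(z-x)/2**.5,(z+x)/2**.5,o-.053*x+.042*z
E
python3 - <<'E'
from h import *
x,n,ax,ft=frames((.4753,-.0198),72); print(ft,n,ax)
Rr=down(-108)*R.from_rotvec([0,np.pi/4,0])
tcp=lambda a,b: ft+(.140+a)*ax+b*n
s,e,r=st(); print(s['q'].round(2)); to(e+[-.02,.1,.05],Rr)
to(tcp(.008,.12),Rr); to(tcp(.008,.06),Rr); print(tcp(.008,.06),tcp(.003,.002))
E
```

```text
[ 0.45768603 -0.07401022  0.042     ] [-0.21850801 -0.67249851  0.70710678] [0.21850801 0.67249851 0.70710678]
[-0.22  0.33 -0.   -0.   -1.24 -0.19]
to [-84.   57.9 -49.9] [ 0.037  0.785 -0.086]
to [-203.1  210.4   26.8] [ 0.037  0.785 -0.086]
to [-245.4  214.2   69.2] [ 0.037  0.785 -0.086]
[ 0.47691474 -0.01483035  0.18907821] [0.48849566 0.02081207 0.14453048]
```

>>> jog_arm(targets=[{"dx":-10,"dy":10,"dz":-40,"rx":0.005,"ry":0.1,"rz":-0.01,"gripper":0.9},{"dx":-40,"dy":40,"dz":-50,"rx":0.01,"ry":0.22,"rz":-0.02,"gripper":0.9},{"dx":-70,"dy":70,"dz":-45,"rx":0.015,"ry":0.34,"rz":-0.04,"gripper":0.9},{"dx":-100,"dy":100,"dz":-35,"rx":0.02,"ry":0.46,"rz":-0.05,"gripper":0.9},{"dx":-128,"dy":130,"dz":-20,"rx":0.03,"ry":0.57,"rz":-0.06,"gripper":0.9},{"dx":-155,"dy":160,"dz":-5,"rx":0.035,"ry":0.68,"rz":-0.075,"gripper":0.9},{"dx":-180,"dy":185,"dz":10,"rx":0.037,"ry":0.785,"rz":-0.086,"gripper":0.9},{"dx":-203,"dy":210,"dz":27,"rx":0.037,"ry":0.785,"rz":-0.086,"gripper":0.9}])

```text
t: 8.45
eef_pos: [0.4642, -0.0548, 0.2297]
ee_rot: [-3.14, -0.795, -1.881]
force: [0.9, 0.7, -0.9]
width: 0.0225
gripper_force: 20.0
```

```bash
python3 - <<'E'
from h import *; from m import rect
f=grab('top','t3');P=cloud(f); rect(P,(255,205,355,280),.008,.02,'restbase')
f=grab('scene','s3');P=cloud(f); rect(P,(190,175,280,240),.008,.02,'restbase')
x,n,ax,ft=frames((.4753,-.0198),72)
Rr=down(-108)*R.from_rotvec([0,np.pi/4,0])
tcp=lambda a,b: ft+(.140+a)*ax+b*n
s,e,r=st(); print(s['q'].round(2),e)
to(tcp(.008,.02),Rr); to(tcp(.006,.001),Rr)
E
```

```text
restbase 431 c [475.  -20.1] size [179.7 109.5] ang 71.9 z 0.0144
restbase 1367 c [475.4 -20.1] size [180.4 113. ] ang 72.0 z 0.0141
[ 0.64  0.3  -0.54  0.43 -1.43 -1.17] [ 0.46415028 -0.05276262  0.22842044]
to [-96.1  -1.   -0.8] [-0.003 -0.004  0.006]
to [-115.1   -1.1    1.1] [-0.003 -0.004  0.006]
```

View pics/s3.png

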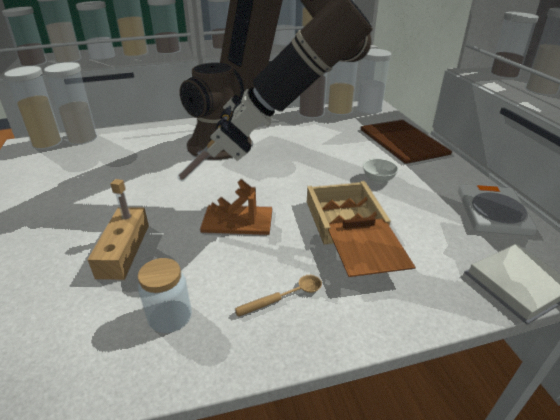

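Scene view: the tube hangs at 45° from the jaws (foot about (183,176)) above the rest at (237,212); cover fully back.

>>> jog_arm(targets=[{"dx":-35,"dy":-1,"dz":0,"rx":0,"ry":0,"rz":0,"gripper":0.9},{"dx":-65,"dy":-1,"dz":0,"rx":0,"ry":0,"rz":0,"gripper":0.9},{"dx":-90,"dy":-1,"dz":0,"rx":0,"ry":0,"rz":0,"gripper":0.9},{"dx":-103,"dy":-1,"dz":0,"rx":0,"ry":0,"rz":0,"gripper":0.9},{"dx":-109,"dy":-1,"dz":0,"rx":0,"ry":0,"rz":0,"gripper":0.9},{"dx":-112,"dy":-1,"dz":0,"rx":0,"ry":0,"rz":0,"gripper":0.9},{"dx":-114,"dy":-1,"dz":0,"rx":0,"ry":0,"rz":0,"gripper":0.9},{"dx":-114,"dy":-1,"dz":0,"rx":0,"ry":0,"rz":0,"gripper":0.9}])

```text
t: 9.22
eef_pos: [0.4912, 0.019, 0.1507]
ee_rot: [-3.139, -0.785, -1.887]
force: [-0.1, 0.3, -0.5]
width: 0.0229
gripper_force: 20.0
```

>>> jog_arm(targets=[{"dx":0,"dy":0,"dz":1,"rx":0,"ry":0,"rz":0,"gripper":0.9},{"dx":0,"dy":0,"dz":2,"rx":0,"ry":0,"rz":0,"gripper":0.9},{"dx":0,"dy":0,"dz":3,"rx":0,"ry":0,"rz":0,"gripper":0.9},{"dx":0,"dy":0,"dz":4,"rx":0,"ry":0,"rz":0,"gripper":0.9},{"dx":0,"dy":0,"dz":4,"rx":0,"ry":0,"rz":0,"gripper":0.9},{"dx":0,"dy":0,"dz":4,"rx":0,"ry":0,"rz":0,"gripper":0.9},{"dx":0,"dy":0,"dz":4,"rx":0,"ry":0,"rz":0,"gripper":0.9},{"dx":0,"dy":0,"dz":4,"rx":0,"ry":0,"rz":0,"gripper":0.9}])

```text
t: 9.88
eef_pos: [0.4903, 0.0169, 0.1473]
ee_rot: [-3.14, -0.786, -1.886]
force: [0.2, 0.1, -1.1]
width: 0.0233
gripper_force: 20.0
```

```bash
python3 - <<'E'
from h import *
x,n,ax,ft=frames((.4753,-.0198),72)
Rr=down(-108)*R.from_rotvec([0,np.pi/4,0])
s,e,r=st(); print(s['force'],(e-.14*r.inv().as_matrix()[2]*-1-ft)*1000, ((e-ft)@ax-.14)*1000,((e-ft)@n)*1000)
E
```

```text
[ 0.2155616   0.09218048 -1.05903   ] [ 2.17302613 -3.3585877   6.37421019] 2.72332247712706 6.263318998974829
```

>>> jog_arm(targets=[{"dx":-1,"dy":0,"dz":1,"rx":0,"ry":0,"rz":0,"gripper":0.9},{"dx":-2,"dy":0,"dz":1,"rx":0,"ry":0,"rz":0,"gripper":0.9},{"dx":-3,"dy":0,"dz":1,"rx":0,"ry":0,"rz":0,"gripper":0.9},{"dx":-4,"dy":0,"dz":1,"rx":0,"ry":0,"rz":0,"gripper":0.9},{"dx":-4,"dy":0,"dz":1,"rx":0,"ry":0,"rz":0,"gripper":0.9},{"dx":-4,"dy":0,"dz":1,"rx":0,"ry":0,"rz":0,"gripper":0.9},{"dx":-4,"dy":0,"dz":1,"rx":0,"ry":0,"rz":0,"gripper":0.9},{"dx":-4,"dy":0,"dz":1,"rx":0,"ry":0,"rz":0,"gripper":0.9}])

```text
t: 10.55
eef_pos: [0.4911, 0.0189, 0.144]
ee_rot: [-3.139, -0.786, -1.886]
force: [0.2, 2.4, 5.4]
width: 0.0227
gripper_force: 20.0
```

```bash
python3 - <<'E'
from h import *
x,n,ax,ft=frames((.4753,-.0198),72)
s,e,r=st(); print(s['force'], ((e-ft)@ax-.14)*1000,((e-ft)@n)*1000)
E
```

```text
[0.22659835 2.41190526 5.39128522] 1.9691548599333752 2.3318618088261975
```

>>> jog_arm(targets=[{"dx":0,"dy":0,"dz":0,"rx":0,"ry":0,"rz":0,"gripper":0.65},{"dx":0,"dy":0,"dz":0,"rx":0,"ry":0,"rz":0,"gripper":0.55},{"dx":0,"dy":0,"dz":0,"rx":0,"ry":0,"rz":0,"gripper":0.45},{"dx":0,"dy":0,"dz":0,"rx":0,"ry":0,"rz":0,"gripper":0.4},{"dx":0,"dy":0,"dz":0,"rx":0,"ry":0,"rz":0,"gripper":0.4},{"dx":0,"dy":0,"dz":-30,"rx":0,"ry":0,"rz":0,"gripper":0.4},{"dx":0,"dy":0,"dz":-70,"rx":0,"ry":0,"rz":0,"gripper":0.3},{"dx":0,"dy":0,"dz":-110,"rx":0,"ry":0,"rz":0,"gripper":0.3}])

```text
t: 11.22
eef_pos: [0.5144, 0.093, 0.2224]
ee_rot: [3.141, -0.787, -1.885]
force: [1.9, -0.2, 0.0]
width: 0.0592
gripper_force: 0.0
```

```bash
python3 - <<'E'
from h import *; from m import rect
f=grab('top','t4');P=cloud(f); rect(P,(255,205,355,280),.008,.02,'restbase')
f=grab('scene','s4');P=cloud(f); rect(P,(190,175,280,240),.008,.02,'restbase')
cv2.imwrite('pics/s4c.png',cv2.resize(f['frame'][130:260,150:420,::-1],None,fx=2.9,fy=2.9))
x,n,ax,ft=frames((.4753,-.0198),72)
Rs=down(-108)*R.from_rotvec([0,-np.pi/4,0])
p=lambda a,b: ft+a*ax+b*n
s,e,r=st(); print(s['q'].round(2),e)
for b in(.12,.06,.008-.003):
    print(p(.066,b),end=' '); to(p(.066,b),Rs)
E
```

```text
restbase 1783 c [475.4 -19.7] size [180.1 110.2] ang 72.0 z 0.0144
restbase 1369 c [477.  -20.9] size [181.2 113.4] ang 73.1 z 0.0142
[ 0.78  0.46 -0.26  0.33 -1.57 -1.22] [0.51807518 0.09698334 0.22500815]
[ 0.4458866  -0.11032514  0.17352186] to [120.    5.7 190.8] [-0.007 -1.565  0.004]
[ 0.45899708 -0.06997523  0.13109545] to [ 60.    5.9 191.2] [-0.007 -1.565  0.004]
[ 0.47101502 -0.03298781  0.09220458] to [  5.    6.  191.5] [-0.007 -1.565  0.004]
```

View pics/s4c.png

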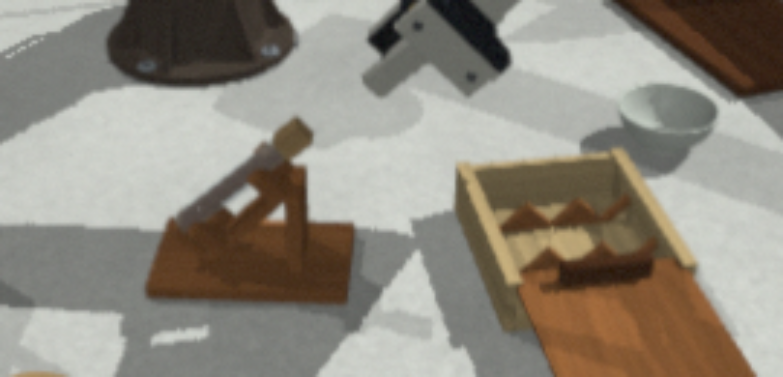

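Scene crop: the tube leans in the V, cap at (293,137), foot at (185,222) on the stop; all clear.

```bash
python3 - <<'E'
from h import *
to([.46,-.03,.30],down(-108))
E
```

```text
to [151.4  16.   44. ] [-0.008 -0.779  0.001]
```

>>> jog_arm(targets=[{"dx":30,"dy":3,"dz":-15,"rx":0,"ry":-0.11,"rz":0,"gripper":0.3},{"dx":60,"dy":6,"dz":-20,"rx":0,"ry":-0.22,"rz":0,"gripper":0.3},{"dx":90,"dy":10,"dz":-10,"rx":0,"ry":-0.34,"rz":0,"gripper":0.3},{"dx":115,"dy":13,"dz":5,"rx":0,"ry":-0.46,"rz":0,"gripper":0.3},{"dx":135,"dy":16,"dz":20,"rx":0,"ry":-0.58,"rz":0,"gripper":0.3},{"dx":145,"dy":16,"dz":35,"rx":0,"ry":-0.7,"rz":0,"gripper":0.3},{"dx":151,"dy":16,"dz":44,"rx":0,"ry":-0.78,"rz":0,"gripper":0.3},{"dx":151,"dy":16,"dz":44,"rx":0,"ry":-0.78,"rz":0,"gripper":0.3}])

```text
t: 11.98
eef_pos: [0.4552, -0.0361, 0.2986]
ee_rot: [-3.137, 0.002, -1.889]
force: [0.5, -0.0, -0.3]
width: 0.0614
gripper_force: 0.0
```

```bash
python3 - <<'E'
from h import *
f=grab('wrist');P=cloud(f)
x,n,ax,ft=frames((.4753,-.0198),72)
Q=(P-ft).reshape(-1,3);Q=Q[np.isfinite(Q[:,0])]; y=np.cross(n,ax); a=Q@ax*1000;b=Q@n*1000;c=Q@y*1000
for lo,hi in((25,45),(50,85),(122,150)):
    k=(a>lo)&(a<hi)&(abs(c)<25)&(b>-9)&(b<25)
    if k.any(): print(lo,k.sum(),'b',np.percentile(b[k],[5,50,98]).round(1),'c',np.percentile(c[k],[2,50,98]).round(1),'a',np.percentile(a[k],[2,98]).round(1))
Rs=down(-108)*R.from_rotvec([0,-np.pi/4,0])
to(ft+.066*ax+.09*n,Rs); print(arm.get_state()['q'].round(2))
E
```

```text
25 328 b [ 5.5 13.9 16.3] c [-12.   -1.1  19.9] a [25.1 44.4]
50 634 b [ 4.9 11.5 14.5] c [-11.1  -0.5   9.6] a [50.7 84.5]
122 616 b [ 7.5  9.1 10.9] c [-8.5  2.5 12.7] a [123.4 146.9]
to [ 52.6 -13.3 146.2] [-0.005 -0.788 -0.003]
[ 0.36 -0.04 -0.36  0.   -1.25 -0.68]
```

>>> jog_arm(targets=[{"dx":-10,"dy":-2,"dz":5,"rx":0,"ry":-0.11,"rz":0,"gripper":0.3},{"dx":-5,"dy":-5,"dz":25,"rx":0,"ry":-0.22,"rz":0,"gripper":0.3},{"dx":5,"dy":-7,"dz":50,"rx":0,"ry":-0.34,"rz":0,"gripper":0.3},{"dx":20,"dy":-9,"dz":75,"rx":0,"ry":-0.46,"rz":0,"gripper":0.3},{"dx":35,"dy":-11,"dz":100,"rx":0,"ry":-0.58,"rz":0,"gripper":0.3},{"dx":45,"dy":-13,"dz":125,"rx":0,"ry":-0.7,"rz":0,"gripper":0.3},{"dx":52,"dy":-13,"dz":146,"rx":0,"ry":-0.787,"rz":0,"gripper":0.3},{"dx":52,"dy":-13,"dz":146,"rx":0,"ry":-0.787,"rz":0,"gripper":0.3}])

```text
t: 12.7
eef_pos: [0.4505, -0.0892, 0.1439]
ee_rot: [3.125, 0.79, -1.901]
force: [0.9, -0.0, -1.3]
width: 0.0613
gripper_force: 0.0
```

```bash
python3 - <<'E'
from h import *
f=grab('wrist','w5');P=cloud(f)
x,n,ax,ft=frames((.4753,-.0198),72)
Q=(P-ft).reshape(-1,3);Q=Q[np.isfinite(Q[:,0])]; y=np.cross(n,ax); a=Q@ax*1000;b=Q@n*1000;c=Q@y*1000
for lo,hi in((25,45),(50,85),(122,150)):
    k=(a>lo)&(a<hi)&(abs(c)<25)&(b>-9)&(b<25)
    if k.any(): print(lo,k.sum(),'b',np.percentile(b[k],[5,50,98]).round(1),'c',np.percentile(c[k],[2,50,98]).round(1),'a',np.percentile(a[k],[2,98]).round(1))
Rs=down(-108)*R.from_rotvec([0,-np.pi/4,0])
to(ft+.066*ax+.005*n,Rs); print(arm.get_state()['q'].round(2))
E
```

```text
25 1038 b [ 7.9 14.5 17. ] c [-12.4  -1.6   8.7] a [25.4 44.6]
50 1549 b [ 5.4 12.  15.1] c [-11.3  -0.6   9.4] a [50.6 84.1]
122 719 b [ 5.3  9.3 11. ] c [-8.8  2.6 13.2] a [122.3 139.4]
to [-4.7 -2.5 79.6] [ 0.006  0.003 -0.013]
[-0.46  0.3  -0.3  -0.83 -1.26  0.52]
```

>>> jog_arm(targets=[{"dx":-4,"dy":-2,"dz":25,"rx":0,"ry":0,"rz":0,"gripper":0.3},{"dx":-4,"dy":-2,"dz":50,"rx":0,"ry":0,"rz":0,"gripper":0.3},{"dx":-4,"dy":-2,"dz":70,"rx":0,"ry":0,"rz":0,"gripper":0.3},{"dx":-4,"dy":-2,"dz":79,"rx":0,"ry":0,"rz":0,"gripper":0.3},{"dx":-4,"dy":-2,"dz":79,"rx":0,"ry":0,"rz":0,"gripper":0.3},{"dx":-4,"dy":-2,"dz":79,"rx":0,"ry":0,"rz":0,"gripper":0.3},{"dx":-4,"dy":-2,"dz":79,"rx":0,"ry":0,"rz":0,"gripper":0.6},{"dx":-4,"dy":-2,"dz":79,"rx":0,"ry":0,"rz":0,"gripper":0.9}], force=12)

```text
t: 13.42
eef_pos: [0.4736, -0.0332, 0.0992]
ee_rot: [-3.137, 0.781, -1.881]
force: [-0.2, -1.1, 0.8]
width: 0.0529
gripper_force: 0.0
```

>>> jog_arm(targets=[{"dx":0,"dy":0,"dz":0,"rx":0,"ry":0,"rz":0,"gripper":0.9},{"dx":0,"dy":0,"dz":0,"rx":0,"ry":0,"rz":0,"gripper":0.9},{"dx":0,"dy":0,"dz":0,"rx":0,"ry":0,"rz":0,"gripper":0.9},{"dx":0,"dy":0,"dz":0,"rx":0,"ry":0,"rz":0,"gripper":0.9},{"dx":0,"dy":0,"dz":0,"rx":0,"ry":0,"rz":0,"gripper":0.9},{"dx":0,"dy":0,"dz":0,"rx":0,"ry":0,"rz":0,"gripper":0.9},{"dx":0,"dy":0,"dz":0,"rx":0,"ry":0,"rz":0,"gripper":0.9},{"dx":0,"dy":0,"dz":0,"rx":0,"ry":0,"rz":0,"gripper":0.9}])

```text
t: 14.08
eef_pos: [0.472, -0.0323, 0.0982]
ee_rot: [3.141, 0.782, -1.884]
force: [-5.6, -0.9, 2.8]
width: 0.0217
gripper_force: 11.8
```

```bash
python3 - <<'E'
from h import *
x,n,ax,ft=frames((.4753,-.0198),72); s,e,r=st(); y=np.cross(n,ax); d=(e-ft)*1000
print('along',d@ax,'n',d@n,'y',d@y,s['force'],s['width'],s['gripper_force'])
E
```

```text
along 70.85667022612007 n 8.558490838465165 y -0.7283891859978003 [-5.62935425 -0.87630701  2.8471679 ] 0.021728960055322183 11.845310032367706
```

```bash
cat >> h.py <<'E'
BC=np.array([.5368,.2627]);BY=np.deg2rad(-5.6)
def box(x,y,z): 
    c,s=np.cos(BY),np.sin(BY); return np.array([BC[0]+c*x-s*y,BC[1]+s*x+c*y,z])
E
python3 - <<'E'
from h import *
to([.46,-.06,.22],down(-108)); to(box(-.012,-.044,.15),down(174.4));print(box(-.012,-.044,.15))
E
```

```text
to [ -64.5    3.  -107.6] [0.001 0.782 0.001]
to [-217.6   31.4  142.9] [0.529 0.655 1.282]
[0.52056362 0.22008099 0.15      ]
```

>>> jog_arm(targets=[{"dx":0,"dy":0,"dz":-5,"rx":0,"ry":0,"rz":0,"gripper":0.9},{"dx":0,"dy":0,"dz":-20,"rx":0,"ry":0,"rz":0,"gripper":0.9},{"dx":0,"dy":0,"dz":-45,"rx":0,"ry":0,"rz":0,"gripper":0.9},{"dx":0,"dy":0,"dz":-70,"rx":0,"ry":0,"rz":0,"gripper":0.9},{"dx":0,"dy":0,"dz":-95,"rx":0,"ry":0.05,"rz":0,"gripper":0.9},{"dx":0,"dy":0,"dz":-110,"rx":0,"ry":0.15,"rz":0,"gripper":0.9},{"dx":0,"dy":0,"dz":-120,"rx":0,"ry":0.26,"rz":0,"gripper":0.9},{"dx":0,"dy":0,"dz":-120,"rx":0,"ry":0.36,"rz":0,"gripper":0.9}], force=20)

```text
t: 14.75
eef_pos: [0.4494, -0.1158, 0.1866]
ee_rot: [-3.132, 0.417, -1.884]
force: [-0.6, 0.3, -1.7]
width: 0.021
gripper_force: 19.6
```

```bash
python3 - <<'E'
from h import *
s,e,r=st(); print(e,s['width'],s['gripper_force'],s['q'].round(2)); to([.50,.0,.26],down(-150));to(box(-.012,-.044,.15),down(174.4));print(box(-.012,-.044,.15))
f=grab('top');P=cloud(f); from m import rect; rect(P,(255,205,355,280),.008,.02,'restbase')
E
```

```text
[ 0.44942791 -0.11576406  0.18656519] 0.021027081963475604 19.632035493850708 [-0.19  0.11 -0.35 -0.47 -1.09  0.09]
to [-144.7  -12.6  -16.2] [0.144 0.401 0.721]
to [-297.4   37.6  171.2] [0.274 0.357 1.332]
[0.52056362 0.22008099 0.15      ]
restbase 1647 c [475.4 -19.8] size [180.2 110.2] ang 72.0 z 0.0143
```

>>> jog_arm(targets=[{"dx":-18,"dy":-2,"dz":-35,"rx":0.018,"ry":0.05,"rz":0.09,"gripper":0.9},{"dx":-36,"dy":-3,"dz":-45,"rx":0.036,"ry":0.1,"rz":0.18,"gripper":0.9},{"dx":-54,"dy":-5,"dz":-45,"rx":0.054,"ry":0.15,"rz":0.27,"gripper":0.9},{"dx":-72,"dy":-6,"dz":-40,"rx":0.072,"ry":0.2,"rz":0.36,"gripper":0.9},{"dx":-90,"dy":-8,"dz":-35,"rx":0.09,"ry":0.25,"rz":0.45,"gripper":0.9},{"dx":-108,"dy":-9,"dz":-30,"rx":0.108,"ry":0.3,"rz":0.54,"gripper":0.9},{"dx":-126,"dy":-11,"dz":-20,"rx":0.126,"ry":0.35,"rz":0.63,"gripper":0.9},{"dx":-145,"dy":-13,"dz":-16,"rx":0.144,"ry":0.4,"rz":0.72,"gripper":0.9}])

```text
t: 15.47
eef_pos: [0.4973, 0.0022, 0.2574]
ee_rot: [3.124, 0.024, -2.574]
force: [1.0, -0.7, -1.5]
width: 0.0213
gripper_force: 19.6
```

```bash
python3 - <<'E'
from h import *
s,e,r=st(); print(e,s['width'],s['q'].round(2)); to(box(-.012,-.044,.15),down(174.4));to(box(-.012,-.044,.11),down(174.4))
E
```

```text
[0.49726497 0.00222116 0.25744714] 0.021343852109327096 [ 0.38  0.05 -0.35 -0.02 -1.15 -1.38]
to [-134.1  169.3  113.6] [0.025 0.017 0.665]
to [-133.1  168.6  153.6] [0.025 0.017 0.665]
```

>>> jog_arm(targets=[{"dx":-20,"dy":25,"dz":0,"rx":0.003,"ry":0.002,"rz":0.1,"gripper":0.9},{"dx":-40,"dy":50,"dz":5,"rx":0.006,"ry":0.004,"rz":0.2,"gripper":0.9},{"dx":-60,"dy":75,"dz":20,"rx":0.01,"ry":0.007,"rz":0.3,"gripper":0.9},{"dx":-80,"dy":100,"dz":40,"rx":0.014,"ry":0.01,"rz":0.4,"gripper":0.9},{"dx":-100,"dy":125,"dz":60,"rx":0.018,"ry":0.012,"rz":0.5,"gripper":0.9},{"dx":-120,"dy":150,"dz":80,"rx":0.022,"ry":0.015,"rz":0.6,"gripper":0.9},{"dx":-134,"dy":169,"dz":100,"rx":0.025,"ry":0.017,"rz":0.665,"gripper":0.9},{"dx":-134,"dy":169,"dz":113,"rx":0.025,"ry":0.017,"rz":0.665,"gripper":0.9}])

```text
t: 16.13
eef_pos: [0.5201, 0.2228, 0.1484]
ee_rot: [3.14, -0.001, 3.047]
force: [0.7, -0.8, -0.4]
width: 0.0216
gripper_force: 19.6
```

```bash
python3 - <<'E'
from h import *
f=grab('wrist','w6')
f=grab('scene','s6'); cv2.imwrite('pics/s6c.png',cv2.resize(f['frame'][100:290,250:430,::-1],None,fx=3,fy=3))
s,e,r=st(); print(e,s['ee_rot'],s['width'],s['q'].round(2)); to(box(-.012,-.044,.07),down(174.4));to(box(-.012,-.044,.04),down(174.4))
E
```

```text
[0.51847843 0.21920153 0.14765682] [-3.13960734 -0.00406738  3.0497443 ] 0.021449589019463835 [ 0.75  0.27 -0.37 -0.   -0.94 -2.41]
to [-2.3  1.2 77.6] [-0.002 -0.004  0.006]
to [ -2.4   1.3 107.6] [-0.002 -0.004  0.006]
```

View pics/s6c.png

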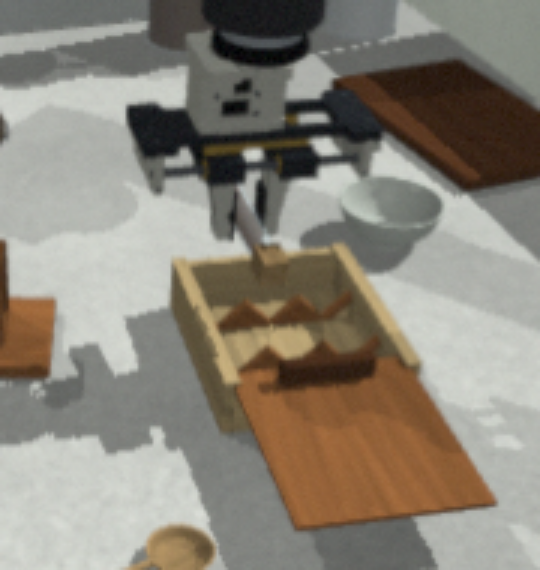

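View pics/w6.png

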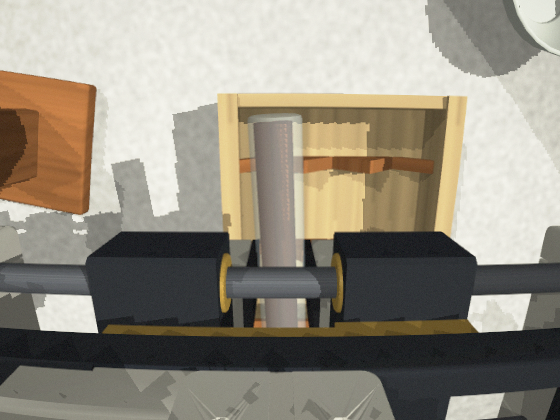

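Scene crop shows the tube level in the jaws, cap at (270,262) towards the cover; the wrist view shows its foot at (275,117) over the box's -y groove.

```bash
python3 - <<'E'
from h import *
f=grab('wrist');P=cloud(f); Q=P[118:228,254:300].reshape(-1,3);Q=Q[Q[:,2]>.1]
c,s=np.cos(BY),np.sin(BY); d=Q[:,:2]-BC; x=d@[c,s]*1000; y=d@[-s,c]*1000
for lo in range(-90,-20,10):
    k=(x>lo)&(x<lo+10)
    if k.sum()>10: print(lo,k.sum(),'zmax',np.percentile(Q[k,2],95).round(4),'y',np.percentile(y[k],[3,97]).round(1))
print('foot x',np.percentile(x,.5))
Q=P[90:240,215:470].reshape(-1,3); k=abs(Q[:,2]-.05)<.005; q=(Q[k,:2]-BC); yy=q@[-s,c]*1000; xx=q@[c,s]*1000; print('walls',np.percentile(yy[xx>-80],[1,99]),np.percentile(xx,1))
E
```

```text
-90 276 zmax 0.1563 y [-56.1 -39.7]
-80 1228 zmax 0.156 y [-56.3 -39.6]
-70 1169 zmax 0.1553 y [-56.5 -39.4]
-60 1121 zmax 0.1546 y [-56.7 -39.2]
-50 1053 zmax 0.1539 y [-56.9 -39. ]
-40 192 zmax 0.1532 y [-57.7 -38.9]
foot x -82.1105570603267
walls [-83.74783258  83.50562237] -96.05220054214622
```

>>> jog_arm(targets=[{"dx":-2,"dy":5,"dz":10,"rx":0,"ry":-0.03,"rz":0,"gripper":0.9},{"dx":-2,"dy":5,"dz":30,"rx":0,"ry":-0.065,"rz":0,"gripper":0.9},{"dx":-2,"dy":5,"dz":50,"rx":0,"ry":-0.065,"rz":0,"gripper":0.9},{"dx":-2,"dy":5,"dz":65,"rx":0,"ry":-0.065,"rz":0,"gripper":0.9},{"dx":-2,"dy":5,"dz":78,"rx":0,"ry":-0.065,"rz":0,"gripper":0.9},{"dx":-2,"dy":5,"dz":88,"rx":0,"ry":-0.065,"rz":0,"gripper":0.9},{"dx":-2,"dy":5,"dz":96,"rx":0,"ry":-0.065,"rz":0,"gripper":0.9},{"dx":-2,"dy":5,"dz":100,"rx":0,"ry":-0.065,"rz":0,"gripper":0.9}])

```text
t: 16.95
eef_pos: [0.5226, 0.2233, 0.0504]
ee_rot: [3.141, 0.065, 3.048]
force: [-0.6, -0.0, -0.8]
width: 0.0219
gripper_force: 19.6
```

>>> jog_arm(targets=[{"dx":0,"dy":0,"dz":1,"rx":0,"ry":0,"rz":0,"gripper":0.9},{"dx":0,"dy":0,"dz":2,"rx":0,"ry":0,"rz":0,"gripper":0.9},{"dx":0,"dy":0,"dz":3,"rx":0,"ry":0,"rz":0,"gripper":0.9},{"dx":0,"dy":0,"dz":4,"rx":0,"ry":0,"rz":0,"gripper":0.9},{"dx":0,"dy":0,"dz":4,"rx":0,"ry":0,"rz":0,"gripper":0.9},{"dx":0,"dy":0,"dz":4,"rx":0,"ry":0,"rz":0,"gripper":0.9},{"dx":0,"dy":0,"dz":4,"rx":0,"ry":0,"rz":0,"gripper":0.9},{"dx":0,"dy":0,"dz":4,"rx":0,"ry":0,"rz":0,"gripper":0.9}])

```text
t: 17.62
eef_pos: [0.5226, 0.2238, 0.0466]
ee_rot: [3.141, 0.065, 3.049]
force: [-0.3, 1.3, -1.1]
width: 0.0214
gripper_force: 19.6
```

```bash
cat >> h.py <<'E'
def inbox(e):
    c,s=np.cos(BY),np.sin(BY); d=np.array(e)[...,:2]-BC
    return np.stack([d@[c,s],d@[-s,c],np.array(e)[...,2]],-1)*1000
E
python3 - <<'E'
from h import *
s,e,r=st(); print(inbox(e).round(1),s['force'],s['ee_rot'])
E
```

```text
[-10.4 -40.1  46.6] [-0.27491254  1.31405539 -1.12033064] [3.1407744  0.06520762 3.04889139]
```

>>> jog_arm(targets=[{"dx":0,"dy":0,"dz":1,"rx":0,"ry":0,"rz":0,"gripper":0.9},{"dx":0,"dy":0,"dz":2,"rx":0,"ry":0,"rz":0,"gripper":0.9},{"dx":0,"dy":0,"dz":3,"rx":0,"ry":0,"rz":0,"gripper":0.9},{"dx":0,"dy":0,"dz":4,"rx":0,"ry":0,"rz":0,"gripper":0.9},{"dx":0,"dy":0,"dz":5,"rx":0,"ry":0,"rz":0,"gripper":0.9},{"dx":0,"dy":0,"dz":5,"rx":0,"ry":0,"rz":0,"gripper":0.9},{"dx":0,"dy":0,"dz":5,"rx":0,"ry":0,"rz":0,"gripper":0.9},{"dx":0,"dy":0,"dz":5,"rx":0,"ry":0,"rz":0,"gripper":0.9}])

```text
t: 18.28
eef_pos: [0.5229, 0.2237, 0.0415]
ee_rot: [3.141, 0.065, 3.049]
force: [0.3, -0.2, -0.5]
width: 0.0214
gripper_force: 19.6
```

>>> jog_arm(targets=[{"dx":0,"dy":0,"dz":1,"rx":0,"ry":0,"rz":0,"gripper":0.9},{"dx":0,"dy":-1,"dz":2,"rx":0,"ry":0,"rz":0,"gripper":0.9},{"dx":0,"dy":-2,"dz":3,"rx":0,"ry":0,"rz":0,"gripper":0.9},{"dx":0,"dy":-2,"dz":4,"rx":0,"ry":0,"rz":0,"gripper":0.9},{"dx":0,"dy":-2,"dz":4,"rx":0,"ry":0,"rz":0,"gripper":0.9},{"dx":0,"dy":-2,"dz":4,"rx":0,"ry":0,"rz":0,"gripper":0.9},{"dx":0,"dy":-2,"dz":4,"rx":0,"ry":0,"rz":0,"gripper":0.9},{"dx":0,"dy":-2,"dz":4,"rx":0,"ry":0,"rz":0,"gripper":0.9}])

```text
t: 18.95
eef_pos: [0.5229, 0.2215, 0.0375]
ee_rot: [3.141, 0.065, 3.049]
force: [0.5, -2.5, 2.1]
width: 0.0216
gripper_force: 19.7
```

>>> jog_arm(targets=[{"dx":0,"dy":0,"dz":0,"rx":0,"ry":0,"rz":0,"gripper":0.72},{"dx":0,"dy":0,"dz":0,"rx":0,"ry":0,"rz":0,"gripper":0.7},{"dx":0,"dy":0,"dz":0,"rx":0,"ry":0,"rz":0,"gripper":0.69},{"dx":0,"dy":0,"dz":0,"rx":0,"ry":0,"rz":0,"gripper":0.68},{"dx":0,"dy":0,"dz":0,"rx":0,"ry":0,"rz":0,"gripper":0.67},{"dx":0,"dy":0,"dz":0,"rx":0,"ry":0,"rz":0,"gripper":0.67},{"dx":0,"dy":0,"dz":0,"rx":0,"ry":0,"rz":0,"gripper":0.67},{"dx":0,"dy":0,"dz":0,"rx":0,"ry":0,"rz":0,"gripper":0.67}])

```text
t: 19.62
eef_pos: [0.5231, 0.2224, 0.0375]
ee_rot: [3.14, 0.066, 3.049]
force: [-0.5, 4.2, -2.3]
width: 0.0289
gripper_force: 2.4
```

```bash
python3 - <<'E'
from h import *
s,e,r=st(); print(inbox(e).round(1),s['force'],s['width'],s['gripper_force'])
f=grab('wrist'); P=cloud(f); cv2.imwrite('pics/w7.png',f['frame'][80:340,150:410,::-1]); Q=inbox(P.reshape(-1,3)); k=(Q[:,2]>26)&(Q[:,2]<40)&(abs(Q[:,0]+62)<22)&(abs(Q[:,1])<70); q=Q[k]
for lo in range(-66,-20,6):
    kk=(q[:,1]>lo)&(q[:,1]<lo+6); print(lo,kk.sum(),np.median(q[kk,2]) if kk.any() else '')
E
```

```text
[ -9.7 -41.4  37.5] [-0.47920259  4.15344651 -2.30601722] 0.02894299969883292 2.4043237301521003
-66 0 
-60 487 33.2442463219382
-54 1428 37.19362165490587
-48 1542 38.289977516930946
-42 1379 35.72911318711364
-36 256 28.85370183887636
-30 350 31.03328667085321
-24 236 28.553168415525885
```

View pics/w7.png

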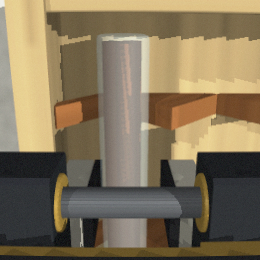

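>>> jog_arm(targets=[{"dx":0,"dy":1,"dz":-1,"rx":0,"ry":0,"rz":0,"gripper":0.67},{"dx":0,"dy":1,"dz":-3,"rx":0,"ry":0,"rz":0,"gripper":0.67},{"dx":0,"dy":1,"dz":-5,"rx":0,"ry":0,"rz":0,"gripper":0.67},{"dx":0,"dy":1,"dz":-7,"rx":0,"ry":0,"rz":0,"gripper":0.67},{"dx":0,"dy":1,"dz":-9,"rx":0,"ry":0,"rz":0,"gripper":0.67},{"dx":0,"dy":1,"dz":-11,"rx":0,"ry":0,"rz":0,"gripper":0.67},{"dx":0,"dy":1,"dz":-12,"rx":0,"ry":0,"rz":0,"gripper":0.67},{"dx":0,"dy":1,"dz":-13,"rx":0,"ry":0,"rz":0,"gripper":0.67}])

```text
t: 20.33
eef_pos: [0.5222, 0.2228, 0.0507]
ee_rot: [3.141, 0.065, 3.049]
force: [-0.8, -0.2, -0.3]
width: 0.0289
gripper_force: 0.2
```

```bash
python3 - <<'E'
from h import *
s,e,r=st(); print(inbox(e).round(1),s['force'],s['width'],s['gripper_force'])
f=grab('wrist'); P=cloud(f);  Q=inbox(P.reshape(-1,3)); k=(Q[:,2]>26)&(Q[:,2]<60)&(abs(Q[:,0]+62)<22)&(abs(Q[:,1])<70); q=Q[k]
for lo in range(-66,-20,6):
    kk=(q[:,1]>lo)&(q[:,1]<lo+6); print(lo,kk.sum(),np.median(q[kk,2]) if kk.any() else '')
E
```

```text
[-10.6 -41.2  50.7] [-0.77477159 -0.16946379 -0.26169542] 0.028924200328746274 0.1585602667182684
-66 0 
-60 389 33.28154963953059
-54 1208 37.25898889712356
-48 1280 38.54028197026793
-42 1192 35.96318984259473
-36 253 29.30998783463756
-30 300 31.116555240030028
-24 205 28.746514654062352
```

>>> jog_arm(targets=[{"dx":0,"dy":0,"dz":-10,"rx":0,"ry":0,"rz":0,"gripper":0.67},{"dx":0,"dy":0,"dz":-25,"rx":0,"ry":0,"rz":0,"gripper":0.6},{"dx":0,"dy":0,"dz":-50,"rx":0,"ry":0,"rz":0,"gripper":0.5},{"dx":0,"dy":0,"dz":-85,"rx":0,"ry":0.03,"rz":0,"gripper":0.4},{"dx":0,"dy":0,"dz":-120,"rx":0,"ry":0.065,"rz":0,"gripper":0.4},{"dx":-30,"dy":0,"dz":-140,"rx":0,"ry":0.065,"rz":0,"gripper":0.4},{"dx":-60,"dy":0,"dz":-150,"rx":0,"ry":0.065,"rz":0,"gripper":0.4},{"dx":-80,"dy":0,"dz":-150,"rx":0,"ry":0.065,"rz":0,"gripper":0.4}])

```text
t: 21.05
eef_pos: [0.5952, 0.2169, 0.2105]
ee_rot: [3.137, 0.006, 3.05]
force: [0.6, 0.7, 0.5]
width: 0.0525
gripper_force: 0.0
```

```bash
cat >> h.py <<'E'
def boxprof(P,ys):
    Q=inbox(P.reshape(-1,3))
    for lo in range(-85,75,12):
        k=(Q[:,0]>lo)&(Q[:,0]<lo+12)&(Q[:,2]>3)&(Q[:,2]<48)
        print(lo,[(y,int(np.median(Q[k&(abs(Q[:,1]-y)<2.5),2])) if (k&(abs(Q[:,1]-y)<2.5)).any() else None) for y in ys])
E
python3 - <<'E'
from h import *
f=grab('wrist','w8'); boxprof(cloud(f),[-62,-58,-54,-50,-46,-42,-38,-25,0,25,50]); s,e,r=st(); print(e)
E
```

```text
-85 [(-62, 6), (-58, 29), (-54, 32), (-50, 33), (-46, 33), (-42, 28), (-38, 5), (-25, 5), (0, 5), (25, 6), (50, 6)]
-73 [(-62, 6), (-58, 30), (-54, 33), (-50, 33), (-46, 33), (-42, 29), (-38, 6), (-25, 6), (0, 5), (25, 5), (50, 6)]
-61 [(-62, 5), (-58, 31), (-54, 33), (-50, 33), (-46, 33), (-42, 29), (-38, 6), (-25, 5), (0, 5), (25, 6), (50, 6)]
-49 [(-62, 20), (-58, 30), (-54, 33), (-50, 34), (-46, 33), (-42, 30), (-38, 20), (-25, 30), (0, 8), (25, 31), (50, 8)]
-37 [(-62, 6), (-58, 30), (-54, 33), (-50, 34), (-46, 33), (-42, 30), (-38, 6), (-25, 5), (0, 6), (25, 5), (50, 5)]
-25 [(-62, 6), (-58, 30), (-54, 32), (-50, 33), (-46, 32), (-42, 30), (-38, 5), (-25, 5), (0, 5), (25, 5), (50, 5)]
-13 [(-62, 6), (-58, 30), (-54, 33), (-50, 33), (-46, 32), (-42, 30), (-38, 6), (-25, 5), (0, 5), (25, 5), (50, 6)]
-1 [(-62, 5), (-58, 30), (-54, 33), (-50, 33), (-46, 33), (-42, 30), (-38, 6), (-25, 5), (0, 5), (25, 5), (50, 5)]
11 [(-62, 6), (-58, 31), (-54, 33), (-50, 34), (-46, 33), (-42, 30), (-38, 6), (-25, 6), (0, 5), (25, 6), (50, 5)]
23 [(-62, 21), (-58, 30), (-54, 33), (-50, 33), (-46, 33), (-42, 30), (-38, 21), (-25, 31), (0, 8), (25, 31), (50, 8)]
35 [(-62, 25), (-58, 31), (-54, 33), (-50, 34), (-46, 33), (-42, 30), (-38, 6), (-25, 5), (0, 6), (25, 6), (50, 6)]
47 [(-62, 28), (-58, 32), (-54, 35), (-50, 38), (-46, 35), (-42, 31), (-38, 26), (-25, 5), (0, 5), (25, 5), (50, 6)]
59 [(-62, 28), (-58, 32), (-54, 35), (-50, 38), (-46, 36), (-42, 31), (-38, 26), (-25, 6), (0, 5), (25, 6), (50, 6)]
71 [(-62, 6), (-58, 6), (-54, 6), (-50, 6), (-46, 6), (-42, 6), (-38, 6), (-25, 6), (0, 5), (25, 6), (50, 6)]
[0.59710702 0.21640646 0.20836987]
```

View pics/w8.png

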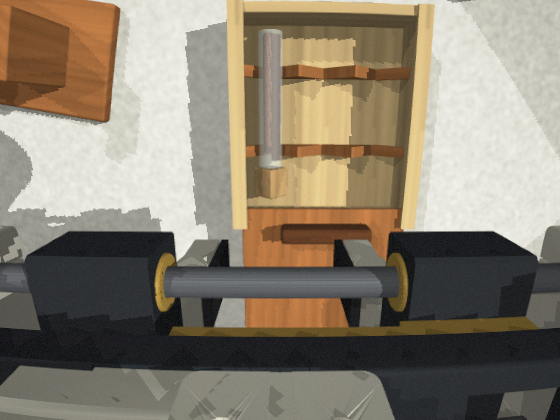

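The wrist view shows tube 1 lying in the -y groove from (270,32) to its cap at (273,182), level and clear of the cover. Next tube B.

```bash
python3 - <<'E'
from h import *
to([.55,-.04,.27],down(-145));to([.461,-.280,.27],down(-124))
E
```

```text
to [  22.8 -259.5  -62.5] [ 0.001  0.006 -0.704]
to [  89.2 -506.7  -63.6] [ 0.     0.006 -1.07 ]
```

>>> jog_arm(targets=[{"dx":3,"dy":-30,"dz":-25,"rx":0,"ry":0,"rz":-0.09,"gripper":0.4},{"dx":6,"dy":-65,"dz":-40,"rx":0,"ry":0,"rz":-0.18,"gripper":0.4},{"dx":10,"dy":-100,"dz":-50,"rx":0,"ry":0,"rz":-0.27,"gripper":0.4},{"dx":14,"dy":-140,"dz":-60,"rx":0,"ry":0,"rz":-0.36,"gripper":0.4},{"dx":18,"dy":-180,"dz":-62,"rx":0,"ry":0,"rz":-0.45,"gripper":0.4},{"dx":22,"dy":-220,"dz":-62,"rx":0,"ry":0,"rz":-0.54,"gripper":0.4},{"dx":26,"dy":-260,"dz":-62,"rx":0,"ry":0,"rz":-0.63,"gripper":0.4},{"dx":36,"dy":-295,"dz":-62,"rx":0,"ry":0,"rz":-0.7,"gripper":0.4}])

```text
t: 21.77
eef_pos: [0.5282, -0.0762, 0.268]
ee_rot: [-3.142, 0.001, -2.53]
force: [0.6, 0.4, -0.0]
width: 0.0528
gripper_force: 0.0
```

```bash
python3 - <<'E'
from h import *
to([.461,-.275,.27],down(-124)); s,e,r=st(); print(e)
E
```

```text
to [ 169.2 -124.    -2.2] [-0.     0.001 -0.365]
[ 0.52822684 -0.07624631  0.26797148]
```

>>> jog_arm(targets=[{"dx":30,"dy":-22,"dz":0,"rx":0,"ry":0,"rz":-0.09,"gripper":0.4},{"dx":60,"dy":-44,"dz":0,"rx":0,"ry":0,"rz":-0.18,"gripper":0.4},{"dx":90,"dy":-66,"dz":0,"rx":0,"ry":0,"rz":-0.27,"gripper":0.4},{"dx":120,"dy":-88,"dz":-2,"rx":0,"ry":0,"rz":-0.365,"gripper":0.4},{"dx":150,"dy":-110,"dz":-2,"rx":0,"ry":0,"rz":-0.365,"gripper":0.4},{"dx":169,"dy":-124,"dz":-2,"rx":0,"ry":0,"rz":-0.365,"gripper":0.4},{"dx":169,"dy":-124,"dz":-2,"rx":0,"ry":0,"rz":-0.365,"gripper":0.4},{"dx":169,"dy":-124,"dz":-2,"rx":0,"ry":0,"rz":-0.365,"gripper":0.4}])

```text
t: 22.43
eef_pos: [0.4599, -0.2735, 0.2694]
ee_rot: [3.141, 0.001, -2.172]
force: [-0.4, 1.3, -0.9]
width: 0.0525
gripper_force: 0.0
```

```bash
python3 - <<'E'
from h import *; from m import rect
f=grab('wrist','w9');P=cloud(f); rect(P,(0,0,560,235),.155,.17,'capB')
f=grab('top');P=cloud(f); rect(P,(255,205,355,280),.008,.02,'restbase')
to([.4613,-.2955,.152],down(-123.5)); s,e,r=st(); print(e)
E
```

```text
capB 971 c [ 461.4 -296.2] size [23.2 23. ] ang 56.5 z 0.1619
restbase 1748 c [439.1 -21. ] size [180.5 110. ] ang 73.5 z 0.0144
to [ 19.  -13.6 117.3] [ 0.     0.001 -0.014]
[ 0.46069319 -0.27220861  0.26936524]
```

>>> jog_arm(targets=[{"dx":19,"dy":-13,"dz":15,"rx":0,"ry":0,"rz":-0.01,"gripper":0.4},{"dx":19,"dy":-13,"dz":45,"rx":0,"ry":0,"rz":-0.01,"gripper":0.4},{"dx":19,"dy":-13,"dz":80,"rx":0,"ry":0,"rz":-0.01,"gripper":0.4},{"dx":19,"dy":-13,"dz":105,"rx":0,"ry":0,"rz":-0.01,"gripper":0.4},{"dx":19,"dy":-13,"dz":117,"rx":0,"ry":0,"rz":-0.01,"gripper":0.4},{"dx":19,"dy":-13,"dz":117,"rx":0,"ry":0,"rz":-0.01,"gripper":0.7},{"dx":19,"dy":-13,"dz":117,"rx":0,"ry":0,"rz":-0.01,"gripper":0.9},{"dx":19,"dy":-13,"dz":117,"rx":0,"ry":0,"rz":-0.01,"gripper":0.9}])

```text
t: 23.2
eef_pos: [0.4619, -0.2951, 0.1533]
ee_rot: [-3.14, 0.001, -2.158]
force: [0.3, -0.5, 0.0]
width: 0.0377
gripper_force: 0.0
```

>>> jog_arm(targets=[{"dx":0,"dy":0,"dz":0,"rx":0,"ry":0,"rz":0,"gripper":0.9},{"dx":0,"dy":0,"dz":0,"rx":0,"ry":0,"rz":0,"gripper":0.9},{"dx":0,"dy":0,"dz":0,"rx":0,"ry":0,"rz":0,"gripper":0.9},{"dx":0,"dy":0,"dz":-5,"rx":0,"ry":0,"rz":0,"gripper":0.9},{"dx":0,"dy":0,"dz":-20,"rx":0,"ry":0,"rz":0,"gripper":0.9},{"dx":0,"dy":0,"dz":-50,"rx":0,"ry":0,"rz":0,"gripper":0.9},{"dx":0,"dy":0,"dz":-85,"rx":0,"ry":0,"rz":0,"gripper":0.9},{"dx":0,"dy":0,"dz":-120,"rx":0,"ry":0,"rz":0,"gripper":0.9}])

```text
t: 23.87
eef_pos: [0.4601, -0.2954, 0.2734]
ee_rot: [3.14, 0.0, -2.16]
force: [1.1, 0.5, -2.0]
width: 0.0228
gripper_force: 20.0
```

```bash
python3 - <<'E'
from h import *; from m import rect
f=grab('top','t10');P=cloud(f); rect(P,(240,190,370,290),.008,.02,'restbase')
g=grab('scene','s10');P2=cloud(g); rect(P2,(160,160,280,240),.008,.02,'restbase2')
rect(P,(240,190,370,290),.03,.14,'restV')
s,e,r=st(); print(e,s['width'],s['gripper_force'],s['q'].round(2))
E
```

```text
restbase 1847 c [439.1 -20.9] size [180.3 110. ] ang 73.6 z 0.0143
restbase2 1273 c [439.6 -21.4] size [180.7 113.2] ang 73.5 z 0.0142
restV 863 c [436.1 -30.9] size [119.6  54.8] ang 73.8 z 0.0605
[ 0.4631611  -0.29693109  0.27879819] 0.022824691545309996 19.987922608852386 [-0.21  0.13 -0.23  0.   -1.21 -0.38]
```

```bash
cat >> h.py <<'E'
REST=((.4392,-.021),73.6)
E
python3 - <<'E'
from h import *
x,n,ax,ft=frames(*REST); print(ft)
Rr=down(-106.4)*R.from_rotvec([0,np.pi/4,0])
tcp=lambda a,b: ft+(.140+a)*ax+b*n
to(tcp(.008,.12),Rr); print(tcp(.008,.12),tcp(.003,.002))
E
```

```text
[ 0.42310654 -0.0756809   0.042     ]
to [-180.7  162.4   46.1] [ 0.109  0.78  -0.29 ]
[ 0.42869661 -0.05668745  0.23150462] [0.45125656 0.01996468 0.14453048]
```

>>> jog_arm(targets=[{"dx":-10,"dy":9,"dz":-30,"rx":0.01,"ry":0.09,"rz":-0.03,"gripper":0.9},{"dx":-35,"dy":30,"dz":-45,"rx":0.025,"ry":0.2,"rz":-0.075,"gripper":0.9},{"dx":-60,"dy":53,"dz":-40,"rx":0.04,"ry":0.31,"rz":-0.115,"gripper":0.9},{"dx":-85,"dy":76,"dz":-25,"rx":0.06,"ry":0.42,"rz":-0.155,"gripper":0.9},{"dx":-110,"dy":99,"dz":-10,"rx":0.075,"ry":0.53,"rz":-0.2,"gripper":0.9},{"dx":-135,"dy":121,"dz":10,"rx":0.09,"ry":0.64,"rz":-0.24,"gripper":0.9},{"dx":-160,"dy":143,"dz":30,"rx":0.1,"ry":0.73,"rz":-0.27,"gripper":0.9},{"dx":-180,"dy":162,"dz":46,"rx":0.109,"ry":0.78,"rz":-0.29,"gripper":0.9}])

```text
t: 24.63
eef_pos: [0.4254, -0.0537, 0.225]
ee_rot: [3.127, -0.789, -1.843]
force: [1.3, 0.8, -1.6]
width: 0.0229
gripper_force: 20.0
```

```bash
python3 - <<'E'
from h import *
x,n,ax,ft=frames(*REST)
Rr=down(-106.4)*R.from_rotvec([0,np.pi/4,0])
tcp=lambda a,b: ft+(.140+a)*ax+b*n
s,e,r=st(); print(e,s['q'].round(2)); to(tcp(.006,.002),Rr)
E
```

```text
[ 0.4254336  -0.05373821  0.22499418] [ 0.7   0.25 -0.63  0.4  -1.41 -1.19]
to [-112.    -5.    -1.7] [ 0.004 -0.004  0.01 ]
```

>>> jog_arm(targets=[{"dx":0,"dy":-2,"dz":-2,"rx":0,"ry":0,"rz":0,"gripper":0.9},{"dx":-30,"dy":-3,"dz":-2,"rx":0,"ry":0,"rz":0,"gripper":0.9},{"dx":-60,"dy":-3,"dz":-2,"rx":0,"ry":0,"rz":0,"gripper":0.9},{"dx":-80,"dy":-3,"dz":-2,"rx":0,"ry":0,"rz":0,"gripper":0.9},{"dx":-90,"dy":-3,"dz":-2,"rx":0,"ry":0,"rz":0,"gripper":0.9},{"dx":-95,"dy":-3,"dz":-2,"rx":0,"ry":0,"rz":0,"gripper":0.9},{"dx":-95,"dy":-3,"dz":-2,"rx":0,"ry":0,"rz":0,"gripper":0.9},{"dx":-95,"dy":-3,"dz":-2,"rx":0,"ry":0,"rz":0,"gripper":0.9}])

```text
t: 25.3
eef_pos: [0.4475, 0.0089, 0.161]
ee_rot: [3.128, -0.784, -1.848]
force: [-0.3, -0.6, -1.8]
width: 0.0227
gripper_force: 20.0
```

```bash
python3 - <<'E'
from h import *
x,n,ax,ft=frames(*REST); y=np.cross(n,ax)
Rr=down(-106.4)*R.from_rotvec([0,np.pi/4,0])
tcp=lambda a,b: ft+(.140+a)*ax+b*n
s,e,r=st(); print(e,s['force']); to(tcp(.006,.002),Rr)
f=grab('wrist');g=grab('scene','s11'); cv2.imwrite('pics/s11c.png',cv2.resize(g['frame'][130:250,150:330,::-1],None,fx=4,fy=4))
P=cloud(g); Q=(P-ft).reshape(-1,3);Q=Q[np.isfinite(Q[:,0])];a=Q@ax*1000;b=Q@n*1000;c=Q@y*1000
for lo,hi in((0,10),(28,88),(106,118)):
    k=(a>lo)&(a<hi)&(abs(c)<25)&(b>5)&(b<45)
    if k.any(): print(lo,k.sum(),'b',np.percentile(b[k],[5,50,95]).round(1),'c',np.percentile(c[k],[2,50,98]).round(1))
E
```

```text
[0.44752022 0.00886828 0.16097276] [-0.33782714 -0.62584217 -1.827688  ]
to [-19.9  -0.6   0.4] [0.008 0.002 0.006]
0 23 b [ 6.1 20.5 30.6] c [-20.8 -10.3  -2.4]
28 170 b [12.8 24.1 31.4] c [-14.   -9.5  -0.2]
106 31 b [13.8 25.3 31.3] c [-13.   -9.9   0.9]
```

View pics/s11c.png

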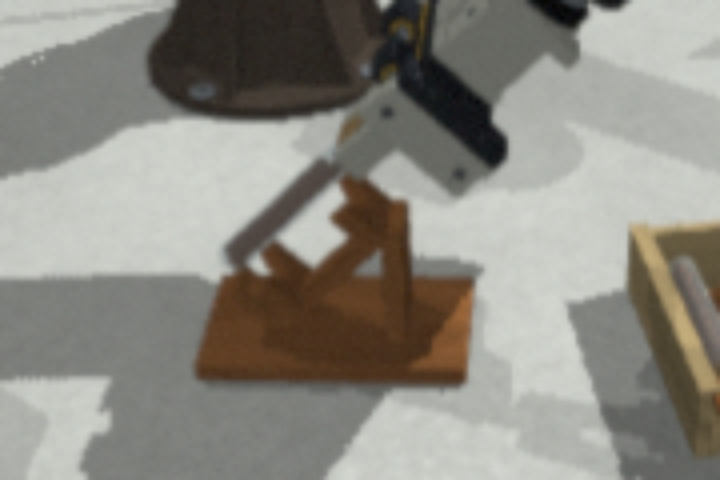

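The tube hangs just above the V, parallel to it, foot near (235,250) ahead of the stop. Continue in.

>>> jog_arm(targets=[{"dx":-6,"dy":0,"dz":0,"rx":0,"ry":0,"rz":0,"gripper":0.9},{"dx":-12,"dy":0,"dz":0,"rx":0,"ry":0,"rz":0,"gripper":0.9},{"dx":-16,"dy":0,"dz":0,"rx":0,"ry":0,"rz":0,"gripper":0.9},{"dx":-18,"dy":0,"dz":2,"rx":0,"ry":0,"rz":0,"gripper":0.9},{"dx":-19,"dy":0,"dz":3,"rx":0,"ry":0,"rz":0,"gripper":0.9},{"dx":-20,"dy":0,"dz":4,"rx":0,"ry":0,"rz":0,"gripper":0.9},{"dx":-20,"dy":0,"dz":4,"rx":0,"ry":0,"rz":0,"gripper":0.9},{"dx":-20,"dy":0,"dz":4,"rx":0,"ry":0,"rz":0,"gripper":0.9}])

```text
t: 26.07
eef_pos: [0.4506, 0.0202, 0.1435]
ee_rot: [3.127, -0.784, -1.847]
force: [-0.6, 0.3, -0.6]
width: 0.0231
gripper_force: 20.0
```

```bash
python3 - <<'E'
from h import *
x,n,ax,ft=frames(*REST); y=np.cross(n,ax)
s,e,r=st(); d=(e-ft)*1000; print(s['force'],d@ax-140,d@n,d@y)
E
```

```text
[-0.63560481  0.2574096  -0.64107815] 2.2998313691451244 1.2236654855263835 0.6897166119662996
```

>>> jog_arm(targets=[{"dx":-1,"dy":0,"dz":1,"rx":0,"ry":0,"rz":0,"gripper":0.9},{"dx":-2,"dy":0,"dz":1,"rx":0,"ry":0,"rz":0,"gripper":0.9},{"dx":-2,"dy":0,"dz":1,"rx":0,"ry":0,"rz":0,"gripper":0.65},{"dx":-2,"dy":0,"dz":1,"rx":0,"ry":0,"rz":0,"gripper":0.5},{"dx":-2,"dy":0,"dz":1,"rx":0,"ry":0,"rz":0,"gripper":0.4},{"dx":-2,"dy":0,"dz":-25,"rx":0,"ry":0,"rz":0,"gripper":0.4},{"dx":-2,"dy":0,"dz":-65,"rx":0,"ry":0,"rz":0,"gripper":0.3},{"dx":-2,"dy":0,"dz":-105,"rx":0,"ry":0,"rz":0,"gripper":0.3}])

```text
t: 26.73
eef_pos: [0.4722, 0.0925, 0.2174]
ee_rot: [3.125, -0.786, -1.847]
force: [1.6, 0.6, -0.1]
width: 0.0571
gripper_force: 0.0
```

```bash
cat >> h.py <<'E'
def leaning(P):
    x,n,ax,ft=frames(*REST); y=np.cross(n,ax)
    Q=(P-ft).reshape(-1,3);Q=Q[np.isfinite(Q[:,0])];a=Q@ax*1000;b=Q@n*1000;c=Q@y*1000
    for lo,hi in((28,45),(50,85),(122,150)):
        k=(a>lo)&(a<hi)&(abs(c)<25)&(b>-9)&(b<25)
        if k.any(): print(lo,k.sum(),'b',np.percentile(b[k],[5,50,95]).round(1),'c',np.percentile(c[k],[2,50,98]).round(1),'a',np.percentile(a[k],[2,98]).round(1))
E
python3 - <<'E'
from h import *; from m import rect
f=grab('top');P=cloud(f); rect(P,(240,190,370,290),.008,.02,'restbase'); leaning(P)
leaning(cloud(grab('scene')))
s,e,r=st(); print(e); to([.435,-.03,.30],down(-106.4))
E
```

```text
restbase 1835 c [439.  -20.9] size [180.5 109.9] ang 73.5 z 0.0143
28 33 b [ 1.9  8.5 11.5] c [-10.2   0.8  10.4] a [28.4 43.5]
50 80 b [ 1.   8.3 11.3] c [-10.5   0.8  10.7] a [50.6 84.4]
122 108 b [-6.5 10.1 12.1] c [-10.3   0.2  11.6] a [123.7 149.8]
28 38 b [-7.1  3.3  9.3] c [-12.3  -7.8  -2.4] a [28.5 44.5]
50 80 b [-6.8  3.1  8.7] c [-13.6  -8.3   0.7] a [51.1 83. ]
122 113 b [-8.2  2.3  9.7] c [-13.4 -10.1  10. ] a [123.1 148.8]
[0.47596142 0.09676755 0.21971908]
to [151.2   4.3  36.2] [ 0.004 -0.777  0.005]
```

Tube 2 is perfectly seated (axis centred, cap end at 150 mm). Same side grasp as before.

>>> jog_arm(targets=[{"dx":30,"dy":1,"dz":-15,"rx":0,"ry":-0.11,"rz":0,"gripper":0.3},{"dx":60,"dy":2,"dz":-20,"rx":0,"ry":-0.22,"rz":0,"gripper":0.3},{"dx":90,"dy":3,"dz":-10,"rx":0,"ry":-0.34,"rz":0,"gripper":0.3},{"dx":115,"dy":4,"dz":5,"rx":0,"ry":-0.46,"rz":0,"gripper":0.3},{"dx":135,"dy":4,"dz":15,"rx":0,"ry":-0.58,"rz":0,"gripper":0.3},{"dx":145,"dy":4,"dz":28,"rx":0,"ry":-0.7,"rz":0,"gripper":0.3},{"dx":151,"dy":4,"dz":36,"rx":0,"ry":-0.78,"rz":0,"gripper":0.3},{"dx":151,"dy":4,"dz":36,"rx":0,"ry":-0.78,"rz":0,"gripper":0.3}])

```text
t: 27.5
eef_pos: [0.4308, -0.0362, 0.2991]
ee_rot: [3.135, 0.004, -1.862]
force: [-0.5, 0.3, 0.1]
width: 0.0616
gripper_force: 0.0
```

```bash
python3 - <<'E'
from h import *
x,n,ax,ft=frames(*REST); Rs=down(-106.4)*R.from_rotvec([0,-np.pi/4,0])
s,e,r=st(); print(e,s['q'].round(2)); to(ft+.068*ax+.09*n,Rs)
E
```

```text
[ 0.430766   -0.03616268  0.29906921] [ 0.37 -0.09 -0.4  -0.01 -1.26 -0.66]
to [ 56.2  -5.1 145.1] [ 0.004 -0.781 -0.007]
```

>>> jog_arm(targets=[{"dx":-10,"dy":-1,"dz":5,"rx":0,"ry":-0.11,"rz":0,"gripper":0.3},{"dx":-5,"dy":-2,"dz":25,"rx":0,"ry":-0.22,"rz":0,"gripper":0.3},{"dx":8,"dy":-3,"dz":50,"rx":0,"ry":-0.34,"rz":0,"gripper":0.3},{"dx":22,"dy":-4,"dz":75,"rx":0,"ry":-0.46,"rz":0,"gripper":0.3},{"dx":38,"dy":-5,"dz":100,"rx":0,"ry":-0.58,"rz":0,"gripper":0.3},{"dx":50,"dy":-5,"dz":125,"rx":0,"ry":-0.7,"rz":0,"gripper":0.3},{"dx":56,"dy":-5,"dz":145,"rx":0.004,"ry":-0.781,"rz":-0.007,"gripper":0.3},{"dx":56,"dy":-5,"dz":145,"rx":0.004,"ry":-0.781,"rz":-0.007,"gripper":0.3}])

```text
t: 28.17
eef_pos: [0.4175, -0.09, 0.1479]
ee_rot: [3.126, 0.785, -1.869]
force: [0.2, -0.2, -0.6]
width: 0.0614
gripper_force: 0.0
```

```bash
python3 - <<'E'
from h import *
leaning(cloud(grab('wrist')))
x,n,ax,ft=frames(*REST); Rs=down(-106.4)*R.from_rotvec([0,-np.pi/4,0])
s,e,r=st(); print(e,s['q'].round(2)); to(ft+.068*ax+.007*n,Rs)
E
```

```text
28 848 b [ 3.2  9.6 11.6] c [-10.1   0.4  10.9] a [28.4 44.7]
50 1554 b [ 2.9  9.5 11.4] c [-9.9  0.6 11. ] a [50.7 84.1]
122 842 b [ 9.  11.3 12.4] c [-9.8  1.4 12.3] a [122.2 141.9]
[ 0.41725301 -0.09013567  0.14791534] [-0.48  0.27 -0.33 -0.81 -1.28  0.56]
to [-4.1 -2.2 78.9] [ 0.009  0.001 -0.011]
```

>>> jog_arm(targets=[{"dx":-3,"dy":-2,"dz":25,"rx":0.005,"ry":0,"rz":-0.01,"gripper":0.3},{"dx":-3,"dy":-2,"dz":50,"rx":0.005,"ry":0,"rz":-0.01,"gripper":0.3},{"dx":-3,"dy":-2,"dz":70,"rx":0.005,"ry":0,"rz":-0.01,"gripper":0.3},{"dx":-3,"dy":-2,"dz":79,"rx":0.005,"ry":0,"rz":-0.01,"gripper":0.3},{"dx":-3,"dy":-2,"dz":79,"rx":0.005,"ry":0,"rz":-0.01,"gripper":0.3},{"dx":-3,"dy":-2,"dz":79,"rx":0.005,"ry":0,"rz":-0.01,"gripper":0.3},{"dx":-3,"dy":-2,"dz":79,"rx":0.005,"ry":0,"rz":-0.01,"gripper":0.6},{"dx":-3,"dy":-2,"dz":79,"rx":0.005,"ry":0,"rz":-0.01,"gripper":0.9}], force=12)

```text
t: 28.88
eef_pos: [0.4378, -0.0346, 0.0995]
ee_rot: [-3.13, 0.776, -1.84]
force: [0.2, 0.3, 0.3]
width: 0.0532
gripper_force: 0.0
```

>>> jog_arm(targets=[{"dx":0,"dy":0,"dz":0,"rx":0,"ry":0,"rz":0,"gripper":0.9},{"dx":0,"dy":0,"dz":0,"rx":0,"ry":0,"rz":0,"gripper":0.9},{"dx":0,"dy":0,"dz":0,"rx":0,"ry":0,"rz":0,"gripper":0.9},{"dx":0,"dy":0,"dz":0,"rx":0,"ry":0,"rz":0,"gripper":0.9},{"dx":0,"dy":0,"dz":0,"rx":0,"ry":0,"rz":0,"gripper":0.9},{"dx":0,"dy":0,"dz":0,"rx":0,"ry":0,"rz":0,"gripper":0.9},{"dx":0,"dy":0,"dz":0,"rx":0,"ry":0,"rz":0,"gripper":0.9},{"dx":0,"dy":0,"dz":0,"rx":0,"ry":0,"rz":0,"gripper":0.9}])

```text
t: 29.55
eef_pos: [0.4357, -0.0334, 0.0986]
ee_rot: [-3.136, 0.778, -1.844]
force: [-5.6, -0.2, 4.6]
width: 0.0216
gripper_force: 12.0
```

```bash
python3 - <<'E'
from h import *
x,n,ax,ft=frames(*REST); s,e,r=st(); y=np.cross(n,ax); d=(e-ft)*1000
print('along',d@ax,'n',d@n,'y',d@y,s['force'],s['width'],s['gripper_force'])
E
```

```text
along 71.20968592128487 n 8.865540196861145 y -0.11066818446951283 [-5.57604344 -0.19814825  4.60510284] 0.02156290599922064 12.006226927042007
```

>>> jog_arm(targets=[{"dx":0,"dy":0,"dz":-5,"rx":0,"ry":0,"rz":0,"gripper":0.9},{"dx":0,"dy":0,"dz":-20,"rx":0,"ry":0,"rz":0,"gripper":0.9},{"dx":0,"dy":0,"dz":-45,"rx":0,"ry":0,"rz":0,"gripper":0.9},{"dx":0,"dy":0,"dz":-70,"rx":0,"ry":0,"rz":0,"gripper":0.9},{"dx":0,"dy":0,"dz":-95,"rx":0,"ry":0.05,"rz":0,"gripper":0.9},{"dx":0,"dy":0,"dz":-110,"rx":0,"ry":0.15,"rz":0,"gripper":0.9},{"dx":0,"dy":0,"dz":-120,"rx":0,"ry":0.26,"rz":0,"gripper":0.9},{"dx":0,"dy":0,"dz":-120,"rx":0,"ry":0.36,"rz":0,"gripper":0.9}], force=20)

```text
t: 30.22
eef_pos: [0.4157, -0.1176, 0.187]
ee_rot: [-3.127, 0.412, -1.847]
force: [-0.2, 0.2, -2.0]
width: 0.0214
gripper_force: 20.0
```

```bash
python3 - <<'E'
from h import *
s,e,r=st(); print(e,s['width'],s['q'].round(2)); to([.48,.01,.26],down(-150))
E
```

```text
[ 0.4157376  -0.11758115  0.18696162] 0.021375786089701677 [-0.21  0.07 -0.4  -0.46 -1.1   0.14]
to [-157.8  -27.2  -10.4] [0.145 0.397 0.757]
```

>>> jog_arm(targets=[{"dx":-18,"dy":-3,"dz":-35,"rx":0.018,"ry":0.05,"rz":0.09,"gripper":0.9},{"dx":-37,"dy":-7,"dz":-45,"rx":0.036,"ry":0.1,"rz":0.185,"gripper":0.9},{"dx":-56,"dy":-10,"dz":-45,"rx":0.054,"ry":0.15,"rz":0.28,"gripper":0.9},{"dx":-76,"dy":-13,"dz":-40,"rx":0.072,"ry":0.2,"rz":0.375,"gripper":0.9},{"dx":-96,"dy":-17,"dz":-35,"rx":0.09,"ry":0.25,"rz":0.47,"gripper":0.9},{"dx":-116,"dy":-20,"dz":-28,"rx":0.108,"ry":0.3,"rz":0.57,"gripper":0.9},{"dx":-136,"dy":-24,"dz":-18,"rx":0.126,"ry":0.35,"rz":0.665,"gripper":0.9},{"dx":-158,"dy":-27,"dz":-10,"rx":0.145,"ry":0.397,"rz":0.757,"gripper":0.9}])

```text
t: 30.88
eef_pos: [0.4761, 0.0095, 0.258]
ee_rot: [3.115, 0.053, -2.515]
force: [1.4, -1.0, -1.5]
width: 0.0213
gripper_force: 20.0
```

```bash
python3 - <<'E'
from h import *
s,e,r=st(); print(e,s['width'],s['q'].round(2)); to(box(-.012,.002,.15),down(174.4))
E
```

```text
[0.47610077 0.00953195 0.2580462 ] 0.02133730259622997 [ 0.4   0.   -0.4  -0.04 -1.13 -1.33]
to [-184.   175.7  122.7] [0.045 0.041 0.725]
```

>>> jog_arm(targets=[{"dx":-25,"dy":25,"dz":0,"rx":0.006,"ry":0.005,"rz":0.1,"gripper":0.9},{"dx":-50,"dy":50,"dz":5,"rx":0.012,"ry":0.01,"rz":0.2,"gripper":0.9},{"dx":-75,"dy":75,"dz":20,"rx":0.018,"ry":0.016,"rz":0.3,"gripper":0.9},{"dx":-100,"dy":98,"dz":35,"rx":0.024,"ry":0.022,"rz":0.4,"gripper":0.9},{"dx":-125,"dy":120,"dz":55,"rx":0.03,"ry":0.028,"rz":0.5,"gripper":0.9},{"dx":-150,"dy":143,"dz":75,"rx":0.036,"ry":0.034,"rz":0.6,"gripper":0.9},{"dx":-172,"dy":165,"dz":100,"rx":0.042,"ry":0.04,"rz":0.7,"gripper":0.9},{"dx":-184,"dy":175,"dz":120,"rx":0.045,"ry":0.041,"rz":0.725,"gripper":0.9}])

```text
t: 31.55
eef_pos: [0.5245, 0.2681, 0.1507]
ee_rot: [3.14, -0.001, 3.044]
force: [0.7, 0.6, -0.5]
width: 0.0213
gripper_force: 20.0
```

```bash
python3 - <<'E'
from h import *
f=grab('wrist','w12');P=cloud(f); q=inbox(P.reshape(-1,3)); q=q[(q[:,2]>105)&(abs(q[:,1])<20)&(q[:,0]<-35)&(q[:,0]>-110)]
for lo in range(-90,-30,10):
    k=(q[:,0]>lo)&(q[:,0]<lo+10)
    if k.sum()>10: print(lo,k.sum(),'z',np.percentile(q[k,2],95).round(1),'y',np.percentile(q[k,1],[3,97]).round(1))
print('foot',np.percentile(q[:,0],.5)); s,e,r=st(); print(inbox(e),s['ee_rot']); to(box(-.012,.002,.05),down(174.4))
E
```

```text
-90 401 z 152.0 y [-6.1 13.1]
-80 1290 z 152.0 y [-6.6 13.3]
-70 1243 z 152.0 y [-6.7 13.4]
-60 2855 z 217.9 y [-19.3  19.4]
-50 7027 z 218.7 y [-18.8  18.8]
-40 20880 z 245.8 y [-18.8  18.8]
foot -81.65524728702236
[-13.72178056   4.34698073 146.50226096] [-3.1397974  -0.00460277  3.04561254]
to [-2.2 -2.2 96.5] [-0.002 -0.005  0.002]
```

>>> jog_arm(targets=[{"dx":-1,"dy":-3,"dz":15,"rx":0,"ry":0,"rz":0,"gripper":0.9},{"dx":-1,"dy":-3,"dz":40,"rx":0,"ry":0,"rz":0,"gripper":0.9},{"dx":-1,"dy":-3,"dz":60,"rx":0,"ry":0,"rz":0,"gripper":0.9},{"dx":-1,"dy":-3,"dz":78,"rx":0,"ry":0,"rz":0,"gripper":0.9},{"dx":-1,"dy":-3,"dz":92,"rx":0,"ry":0,"rz":0,"gripper":0.9},{"dx":-1,"dy":-3,"dz":100,"rx":0,"ry":0,"rz":0,"gripper":0.9},{"dx":-1,"dy":-3,"dz":105,"rx":0,"ry":0,"rz":0,"gripper":0.9},{"dx":-1,"dy":-3,"dz":108,"rx":0,"ry":0,"rz":0,"gripper":0.9}])

```text
t: 32.27
eef_pos: [0.5247, 0.2616, 0.0438]
ee_rot: [3.141, -0.001, 3.049]
force: [-0.3, 0.0, -1.5]
width: 0.0214
gripper_force: 20.0
```

>>> jog_arm(targets=[{"dx":0,"dy":0,"dz":1,"rx":0,"ry":0,"rz":0,"gripper":0.9},{"dx":0,"dy":0,"dz":2,"rx":0,"ry":0,"rz":0,"gripper":0.9},{"dx":0,"dy":0,"dz":3,"rx":0,"ry":0,"rz":0,"gripper":0.9},{"dx":0,"dy":0,"dz":4,"rx":0,"ry":0,"rz":0,"gripper":0.9},{"dx":0,"dy":0,"dz":4,"rx":0,"ry":0,"rz":0,"gripper":0.9},{"dx":0,"dy":0,"dz":4,"rx":0,"ry":0,"rz":0,"gripper":0.9},{"dx":0,"dy":0,"dz":4,"rx":0,"ry":0,"rz":0,"gripper":0.9},{"dx":0,"dy":0,"dz":4,"rx":0,"ry":0,"rz":0,"gripper":0.9}])

```text
t: 32.93
eef_pos: [0.5245, 0.2618, 0.0402]
ee_rot: [3.14, -0.001, 3.049]
force: [0.3, -0.0, -0.9]
width: 0.0215
gripper_force: 20.0
```

>>> jog_arm(targets=[{"dx":0,"dy":0,"dz":1,"rx":0,"ry":0,"rz":0,"gripper":0.9},{"dx":0,"dy":0,"dz":2,"rx":0,"ry":0,"rz":0,"gripper":0.9},{"dx":0,"dy":0,"dz":3,"rx":0,"ry":0,"rz":0,"gripper":0.9},{"dx":0,"dy":0,"dz":4,"rx":0,"ry":0,"rz":0,"gripper":0.9},{"dx":0,"dy":0,"dz":5,"rx":0,"ry":0,"rz":0,"gripper":0.9},{"dx":0,"dy":0,"dz":6,"rx":0,"ry":0,"rz":0,"gripper":0.9},{"dx":0,"dy":0,"dz":6,"rx":0,"ry":0,"rz":0,"gripper":0.9},{"dx":0,"dy":0,"dz":6,"rx":0,"ry":0,"rz":0,"gripper":0.9}])

```text
t: 33.6
eef_pos: [0.5252, 0.2627, 0.0347]
ee_rot: [3.139, 0.0, 3.049]
force: [-0.2, 2.5, 3.9]
width: 0.0212
gripper_force: 20.0
```

>>> jog_arm(targets=[{"dx":0,"dy":0,"dz":0,"rx":0,"ry":0,"rz":0,"gripper":0.72},{"dx":0,"dy":0,"dz":0,"rx":0,"ry":0,"rz":0,"gripper":0.69},{"dx":0,"dy":0,"dz":0,"rx":0,"ry":0,"rz":0,"gripper":0.65},{"dx":0,"dy":0,"dz":0,"rx":0,"ry":0,"rz":0,"gripper":0.63},{"dx":0,"dy":0,"dz":0,"rx":0,"ry":0,"rz":0,"gripper":0.63},{"dx":0,"dy":0,"dz":-3,"rx":0,"ry":0,"rz":0,"gripper":0.63},{"dx":0,"dy":0,"dz":-8,"rx":0,"ry":0,"rz":0,"gripper":0.63},{"dx":0,"dy":0,"dz":-14,"rx":0,"ry":0,"rz":0,"gripper":0.63}])

```text
t: 34.27
eef_pos: [0.5244, 0.2615, 0.0483]
ee_rot: [3.141, -0.002, 3.049]
force: [-0.2, -0.3, -0.5]
width: 0.0325
gripper_force: 0.0
```

>>> jog_arm(targets=[{"dx":0,"dy":0,"dz":-10,"rx":0,"ry":0,"rz":0,"gripper":0.63},{"dx":0,"dy":0,"dz":-35,"rx":0,"ry":0,"rz":0,"gripper":0.6},{"dx":0,"dy":0,"dz":-70,"rx":0,"ry":0,"rz":0,"gripper":0.5},{"dx":0,"dy":0,"dz":-105,"rx":0,"ry":0,"rz":-0.1,"gripper":0.5},{"dx":-20,"dy":0,"dz":-130,"rx":0,"ry":0,"rz":-0.2,"gripper":0.5},{"dx":-50,"dy":0,"dz":-150,"rx":0,"ry":0,"rz":-0.3,"gripper":0.5},{"dx":-80,"dy":0,"dz":-160,"rx":0,"ry":0,"rz":-0.4,"gripper":0.5},{"dx":-80,"dy":0,"dz":-160,"rx":0,"ry":0,"rz":-0.5,"gripper":0.5}])

```text
t: 34.93
eef_pos: [0.6094, 0.2543, 0.2125]
ee_rot: [3.14, 0.006, -2.73]
force: [0.2, 0.8, 0.2]
width: 0.0435
gripper_force: 0.0
```

```bash
python3 - <<'E'
from h import *
f=grab('wrist','w13'); boxprof(cloud(f),[-58,-50,-42,-8,-4,0,4,8,50]); s,e,r=st(); print(e,s['q'].round(2)); to(box(.098,0,.13),down(-95.5))
E
```

```text
-85 [(-58, 30), (-50, 34), (-42, 30), (-8, 30), (-4, 33), (0, 33), (4, 33), (8, 30), (50, 5)]
-73 [(-58, 30), (-50, 33), (-42, 30), (-8, 30), (-4, 33), (0, 34), (4, 33), (8, 30), (50, 5)]
-61 [(-58, 30), (-50, 33), (-42, 30), (-8, 30), (-4, 33), (0, 34), (4, 33), (8, 30), (50, 5)]
-49 [(-58, 30), (-50, 33), (-42, 30), (-8, 30), (-4, 33), (0, 33), (4, 32), (8, 30), (50, 8)]
-37 [(-58, 31), (-50, 33), (-42, 30), (-8, 29), (-4, 33), (0, 33), (4, 33), (8, 30), (50, 6)]
-25 [(-58, 30), (-50, 33), (-42, 30), (-8, 29), (-4, 33), (0, 34), (4, 33), (8, 30), (50, 6)]
-13 [(-58, 30), (-50, 34), (-42, 30), (-8, 30), (-4, 33), (0, 34), (4, 32), (8, 30), (50, 5)]
-1 [(-58, 30), (-50, 33), (-42, 29), (-8, 30), (-4, 33), (0, 33), (4, 33), (8, 30), (50, 5)]
11 [(-58, 30), (-50, 34), (-42, 30), (-8, 30), (-4, 33), (0, 34), (4, 33), (8, 30), (50, 6)]
23 [(-58, 30), (-50, 33), (-42, 30), (-8, 30), (-4, 33), (0, 34), (4, 33), (8, 30), (50, 9)]
35 [(-58, 30), (-50, 34), (-42, 30), (-8, 32), (-4, 34), (0, 34), (4, 34), (8, 32), (50, 6)]
47 [(-58, 31), (-50, 38), (-42, 32), (-8, 35), (-4, 35), (0, 35), (4, 34), (8, 33), (50, 5)]
59 [(-58, 31), (-50, 37), (-42, 32), (-8, 35), (-4, 36), (0, 35), (4, 34), (8, 33), (50, 6)]
71 [(-58, 6), (-50, 6), (-42, 6), (-8, 6), (-4, 6), (0, 6), (4, 6), (8, 6), (50, 6)]
[0.60686982 0.25396386 0.21039173] [ 0.69  0.35 -0.08 -0.   -1.13 -1.84]
to [-24.5 -12.   80.4] [ 0.     0.004 -1.057]
```

View pics/w13.png

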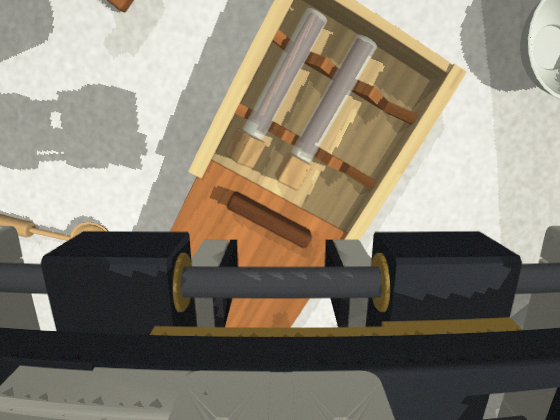

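Both tubes lie in their grooves ((290,70) and (335,100)); the cover handle is at (270,218). Now shut the cover.

```bash
python3 - <<'E'
from h import *
to([.6342,.252,.13],down(-95.8))
E
```

```text
to [-23.9 -13.   80.4] [ 0.     0.004 -1.052]
```

>>> jog_arm(targets=[{"dx":-24,"dy":-11,"dz":0,"rx":0,"ry":0,"rz":-0.12,"gripper":0.4},{"dx":-24,"dy":-11,"dz":0,"rx":0,"ry":0,"rz":-0.24,"gripper":0.4},{"dx":-24,"dy":-11,"dz":10,"rx":0,"ry":0,"rz":-0.36,"gripper":0.4},{"dx":-24,"dy":-11,"dz":20,"rx":0,"ry":0,"rz":-0.48,"gripper":0.4},{"dx":-24,"dy":-11,"dz":30,"rx":0,"ry":0,"rz":-0.6,"gripper":0.4},{"dx":-24,"dy":-11,"dz":50,"rx":0,"ry":0,"rz":-0.72,"gripper":0.4},{"dx":-24,"dy":-11,"dz":60,"rx":0,"ry":0,"rz":-0.84,"gripper":0.4},{"dx":-24,"dy":-11,"dz":60,"rx":0,"ry":0,"rz":-0.96,"gripper":0.4}])

```text
t: 35.65
eef_pos: [0.6284, 0.2528, 0.1454]
ee_rot: [3.136, -0.002, -1.771]
force: [-0.7, -0.2, -0.5]
width: 0.0526
gripper_force: 0.0
```

```bash
python3 - <<'E'
from h import *
to([.6344,.2525,.12],down(-95.8)); to([.6344,.2525,.075],down(-95.8)); print(arm.get_state()['ee_rot'])
E
```

```text
to [-1.  -6.  25.4] [ 0.005 -0.002 -0.099]
to [-1.1 -6.3 70.4] [ 0.005 -0.002 -0.099]
[ 3.13644881e+00 -2.03844065e-03 -1.77137439e+00]
```

>>> jog_arm(targets=[{"dx":-1,"dy":-4,"dz":0,"rx":0,"ry":0,"rz":-0.1,"gripper":0.4},{"dx":-1,"dy":-4,"dz":20,"rx":0,"ry":0,"rz":-0.1,"gripper":0.4},{"dx":-1,"dy":-4,"dz":45,"rx":0,"ry":0,"rz":-0.1,"gripper":0.4},{"dx":-1,"dy":-4,"dz":62,"rx":0,"ry":0,"rz":-0.1,"gripper":0.4},{"dx":-1,"dy":-4,"dz":71,"rx":0,"ry":0,"rz":-0.1,"gripper":0.4},{"dx":-1,"dy":-4,"dz":71,"rx":0,"ry":0,"rz":-0.1,"gripper":0.4},{"dx":-1,"dy":-4,"dz":71,"rx":0,"ry":0,"rz":-0.1,"gripper":0.4},{"dx":-1,"dy":-4,"dz":71,"rx":0,"ry":0,"rz":-0.1,"gripper":0.6}])

```text
t: 36.32
eef_pos: [0.6353, 0.2543, 0.0785]
ee_rot: [-3.141, 0.002, -1.675]
force: [-0.2, -0.6, 0.1]
width: 0.0494
gripper_force: 0.0
```

```bash
python3 - <<'E'
from h import *
s,e,r=st();print(inbox(e),s['ee_rot'],s['force'],s['width']); to([.6344,.2525,.075],down(-95.6))
E
```

```text
[98.86147979  1.29475251 78.45512288] [-3.14129434e+00  1.96821380e-03 -1.67457825e+00] [-0.15605103 -0.62249615  0.08497413] 0.049425920744138235
to [1.9 0.7 3.5] [-0.     0.002 -0.006]
```

>>> jog_arm(targets=[{"dx":0,"dy":0,"dz":3,"rx":0,"ry":0,"rz":0,"gripper":0.95},{"dx":0,"dy":0,"dz":3,"rx":0,"ry":0,"rz":0,"gripper":0.95},{"dx":0,"dy":0,"dz":3,"rx":0,"ry":0,"rz":0,"gripper":0.95},{"dx":0,"dy":0,"dz":3,"rx":0,"ry":0,"rz":0,"gripper":0.95},{"dx":0,"dy":0,"dz":3,"rx":0,"ry":0,"rz":0,"gripper":0.95},{"dx":0,"dy":0,"dz":3,"rx":0,"ry":0,"rz":0,"gripper":0.95},{"dx":0,"dy":0,"dz":3,"rx":0,"ry":0,"rz":0,"gripper":0.95},{"dx":0,"dy":0,"dz":3,"rx":0,"ry":0,"rz":0,"gripper":0.95}])

```text
t: 36.98
eef_pos: [0.6338, 0.2539, 0.0741]
ee_rot: [3.139, 0.001, -1.674]
force: [-4.7, 0.9, 4.1]
width: 0.0136
gripper_force: 20.0
```

>>> jog_arm(targets=[{"dx":0,"dy":12,"dz":0,"rx":0,"ry":0,"rz":0,"gripper":0.95},{"dx":0,"dy":35,"dz":0,"rx":0,"ry":0,"rz":0,"gripper":0.95},{"dx":0,"dy":60,"dz":0,"rx":0,"ry":0,"rz":0,"gripper":0.95},{"dx":0,"dy":85,"dz":0,"rx":0,"ry":0,"rz":0,"gripper":0.95},{"dx":1,"dy":110,"dz":0,"rx":0,"ry":0,"rz":0,"gripper":0.95},{"dx":1,"dy":135,"dz":0,"rx":0,"ry":0,"rz":0,"gripper":0.95},{"dx":1,"dy":153,"dz":0,"rx":0,"ry":0,"rz":0,"gripper":0.95},{"dx":1,"dy":161,"dz":0,"rx":0,"ry":0,"rz":0,"gripper":0.95}])

```text
t: 37.65
eef_pos: [0.4727, 0.2694, 0.0741]
ee_rot: [3.14, 0.001, -1.674]
force: [1.3, -1.0, -5.4]
width: 0.0137
gripper_force: 20.0
```

```bash
python3 - <<'E'
from h import *
s,e,r=st();print(inbox(e),s['force'],s['width'],s['gripper_force'])
E
```

```text
[-64.46574406   0.42810517  74.09289221] [ 1.27027379 -0.9908761  -5.37414874] 0.0136566775643329 19.96813863515854
```

Last few millimetres up to the stop.

>>> jog_arm(targets=[{"dx":0,"dy":2,"dz":0,"rx":0,"ry":0,"rz":0,"gripper":0.95},{"dx":0,"dy":4,"dz":0,"rx":0,"ry":0,"rz":0,"gripper":0.95},{"dx":0,"dy":5,"dz":0,"rx":0,"ry":0,"rz":0,"gripper":0.95},{"dx":0,"dy":6,"dz":0,"rx":0,"ry":0,"rz":0,"gripper":0.95},{"dx":0,"dy":7,"dz":0,"rx":0,"ry":0,"rz":0,"gripper":0.95},{"dx":0,"dy":7,"dz":0,"rx":0,"ry":0,"rz":0,"gripper":0.95},{"dx":0,"dy":7,"dz":0,"rx":0,"ry":0,"rz":0,"gripper":0.95},{"dx":0,"dy":7,"dz":0,"rx":0,"ry":0,"rz":0,"gripper":0.95}])

```text
t: 38.32
eef_pos: [0.4677, 0.27, 0.0741]
ee_rot: [3.14, 0.001, -1.675]
force: [1.5, -3.4, -1.1]
width: 0.0139
gripper_force: 20.0
```

```bash
python3 - <<'E'
from h import *
s,e,r=st();print(inbox(e),s['force'],s['width'],s['gripper_force'])
E
```

```text
[-69.51272384   0.47670505  74.07093379] [ 1.545597   -3.36319679 -1.09662968] 0.013879909470838909 19.973831176757812
```

>>> jog_arm(targets=[{"dx":0,"dy":1,"dz":0,"rx":0,"ry":0,"rz":0,"gripper":0.95},{"dx":0,"dy":2,"dz":0,"rx":0,"ry":0,"rz":0,"gripper":0.95},{"dx":0,"dy":2,"dz":0,"rx":0,"ry":0,"rz":0,"gripper":0.95},{"dx":0,"dy":2,"dz":0,"rx":0,"ry":0,"rz":0,"gripper":0.7},{"dx":0,"dy":2,"dz":0,"rx":0,"ry":0,"rz":0,"gripper":0.6},{"dx":0,"dy":2,"dz":0,"rx":0,"ry":0,"rz":0,"gripper":0.5},{"dx":0,"dy":2,"dz":-30,"rx":0,"ry":0,"rz":0,"gripper":0.5},{"dx":0,"dy":2,"dz":-65,"rx":0,"ry":0,"rz":0,"gripper":0.5}])

```text
t: 38.98
eef_pos: [0.4642, 0.2696, 0.1378]
ee_rot: [3.137, -0.003, -1.674]
force: [0.9, 1.5, 0.2]
width: 0.0409
gripper_force: 0.0
```

>>> jog_arm(targets=[{"dx":0,"dy":0,"dz":-30,"rx":0,"ry":0,"rz":0,"gripper":0.5},{"dx":20,"dy":0,"dz":-65,"rx":0,"ry":0,"rz":0,"gripper":0.5},{"dx":60,"dy":0,"dz":-100,"rx":0,"ry":0,"rz":0,"gripper":0.5},{"dx":100,"dy":0,"dz":-120,"rx":0,"ry":0,"rz":0,"gripper":0.5},{"dx":140,"dy":0,"dz":-120,"rx":0,"ry":0,"rz":0,"gripper":0.5},{"dx":140,"dy":0,"dz":-120,"rx":0,"ry":0,"rz":0,"gripper":0.5},{"dx":140,"dy":0,"dz":-120,"rx":0,"ry":0,"rz":0,"gripper":0.5},{"dx":140,"dy":0,"dz":-120,"rx":0,"ry":0,"rz":0,"gripper":0.5}])

```text
t: 39.65
eef_pos: [0.4513, 0.1308, 0.2596]
ee_rot: [3.141, 0.003, -1.676]
force: [0.0, 0.9, -0.4]
width: 0.0437
gripper_force: 0.0
```

```bash
python3 - <<'E'
from h import *; from m import rect
for n,b in(('scene',(290,170,400,250)),('top',(150,170,245,265)),('wrist',(0,0,560,230))):
    P=cloud(grab(n)); rect(P,b,.062,.08,n)
s,e,r=st();print(e,s['force'],s['gripper_force'])
E
```

```text
scene 107 c [469.4 268.1] size [78.4 16.9] ang 83.2 z 0.0664
top none 0
wrist 329 c [446.7   2.2] size [50.7 54.3] ang 74.0 z 0.0682
[0.45134719 0.13182731 0.25865878] [-0.78070333 -0.5008976   0.96594893] 0.0
```

The handle reads (469.4, 268.1) against (469.5, 268.3) in the same camera at the start, so the cover is fully shut.

```bash
python3 -c "
from station import arm; print(arm.job_done())"
```

```text
the job is handed in; nothing more can be done
None
```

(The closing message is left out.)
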